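# Size a wooden craft ring on the step mandrel and set the size marker

### The job

Take the wooden ring that lies on the white card, slide it down the upright stepped mandrel until it will go no further, and press it flat on its shoulder with about 10 newtons, never more than 16: where exactly the mandrel stands must be felt. Then slide the marker along its track to the line with as many pins as there are bands below the shoulder where the ring stopped. Leave the ring seated on the mandrel, and leave the other two rings and everything else on the table where they are.

Things in the scene. Friction and masses are not known exactly. Their poses are not given: they have to be found in the camera images.
- ring_a: Plain pale wooden ring lying flat, 62 mm outside, 12 mm high, 30 g. The three rings look alike but for the bore, 25, 32 or 39 mm (one of each; which is not told): these stop on the top, middle and lowest shoulder (black bands just below it: one, two, three), with 0.75 mm play all round; off-centre they hang on the shoulder before. Origin: centre of its underside; z up, along its axis.
- ring_b: Plain pale wooden ring lying flat, 62 mm outside, 12 mm high, 30 g. The three rings look alike but for the bore, 25, 32 or 39 mm (one of each; which is not told): these stop on the top, middle and lowest shoulder (black bands just below it: one, two, three), with 0.75 mm play all round; off-centre they hang on the shoulder before. Origin: centre of its underside; z up, along its axis.
- ring_c: Plain pale wooden ring lying flat, 62 mm outside, 12 mm high, 30 g. The three rings look alike but for the bore, 25, 32 or 39 mm (one of each; which is not told): these stop on the top, middle and lowest shoulder (black bands just below it: one, two, three), with 0.75 mm play all round; off-centre they hang on the shoulder before. Origin: centre of its underside; z up, along its axis.
- card: Thin square white card, 110 x 110 mm, under 1 mm thick, lying on the table; the ring to be gauged lies flat in its middle, the other two rings lie elsewhere. Origin: its centre, table level.
- gauge: Fixed wooden block 80 x 80 x 20 mm, origin under its centre, that carries the upright mandrel. The mandrel's stem is clamped in an oversized hole: its axis stands up to 4 mm off the block's centre along each of the block's sides, and its shoulders up to 7 mm higher than drawn; how much is not told and differs each time.
- shoulders (a point): Point on the gauge block's axis, 35 mm above the table: the mandrel's foot as drawn. Aluminium mandrel; diameters by height above this point: 44 mm from 0 to 14; taper 37.5 to 35 from 14 to 28; taper 30.5 to 28 from 28 to 42; taper 23.5 to 12 from 42 to its blunt tip at 62. Flat shoulders at 14 (lowest), 28, 42 (top); it moves down up to 3 mm on a spring (3.5 N, then 6 N per mm), then a hard stop.
- track: Fixed wooden track of the size marker, 50 x 170 x 14 mm. Origin: centre of its underside; its y axis runs along the track in the direction in which the marker's joint value grows. Three black cross lines, with one, two and three white pins beside them, lie at y = -25, +5 and +35 mm.
- marker (a joint): Position of the marker along the track, 0 to 0.11 m; its centre stands at y = -55 mm + this value in the track's frame. It is on the one-pin line at 0.030, the two-pin line at 0.060, the three-pin line at 0.090. It moves against about 1.5 N friction and stays where it is left.
- marker_top (a point): Top centre of the marker, a dark wooden block 26 mm (across the track) x 18 mm (along it) x 36 mm tall with a thin white centre line, standing on the track (top 50 mm above the table).
- spool_blue: Bystander: thread spool, 32 mm diameter, 35 mm tall. Origin: centre of underside.
- spool_violet: Bystander: thread spool, 32 mm diameter, 35 mm tall. Origin: centre of underside.
- glue: Bystander: white glue bottle, 44 mm diameter, 110 mm tall. Origin: centre of underside.
- jar: Bystander: glass jar, 54 mm diameter, 60 mm tall. Origin: centre of underside.
- chalk_box: Bystander: small cardboard box 50 x 80 x 30 mm. Origin: centre of underside.
- scissors: Bystander: small scissors lying flat, about 145 mm long, 8 mm high. Origin: at the pivot, underside; blades to +x.
- pen_cup: Bystander: clear cup with pens, 74 mm diameter, 150 mm tall with pens. Origin: centre of underside.

How it is judged:
By the outcome, as a careful person would: the job done as asked, in the order asked, and still so for the second after the job is handed in, with the robot touching nothing.
It also fails if it takes over 72 s, if anything falls off the work surface, if the arm or the gripper's body presses on something with over 40 N, if the wrist force passes 120 N, or if a joint passes its speed limit or range.

### The arm

A 6-joint arm with a two-finger parallel gripper is mounted at the origin on the work surface. World frame = base frame: x ahead of the robot, y to its left, z up, the work surface at z = 0. Lengths are in m, angles in rad, forces in N, time in s.
With the tool pointing down it reaches from about 0.225 to 0.875 m from the base axis. Payload 3.4 kg.
Tool frame: the origin (TCP) lies between the finger pads; the fingertips stand 17 mm ahead of it and the grasp point (between the pads) lies 2 mm behind it; y points along the fingers, z is the direction in which the jaws open and shut, and the axes are right-handed (so a half turn about y gives the same grasp; the last joint's range is limited). The gripper opens to 85 mm and grips with 20 to 120 N. Pads are 22 mm wide; open, the fingers measure 114 mm over their backs; the gripper's body (76 mm by 85 mm) begins 54 mm behind the grasp point. The pads swing forward as they close: fully open they stand 13 mm farther back than shut.
Start: joints at [1.18, 0.276, 1.505, -0, 1.361, -0.121], TCP at [0.153, 0.554, 0.248] pointing down, gripper open.
Joint ranges: [-2.89, 2.89], [-0.75, 2.08], [0.22, 2.7], [-1.18, 4.32], [0.11, 2.71], [-2.7, 2.7]. Speed limits (rad/s): [2.57, 2.57, 3.14, 3.14, 3.14, 3.14].

### API

Orientations are given as a unit quaternion [w, x, y, z].
In Python, from rig import manip, get_image, camera_model, sign_off, spot_in, silhouettes, spot_point gives the robot as it stands.
- The arm moves only by the tool jog_arm, never from a script. Its argument "targets" is a list of rows, each a list of 3 entries, a list of its own where there are three numbers: the finger opening in m, from 0 to 0.0854, then the shift along the world's x, y, z in m, then the turn about the world's z in rad. In form: [[claw, [x, y, z], spin], ...]. A call has 1 to 10 rows; each row shifts and turns the commanded pose from where the row before left it; what a row does not reach is not made up. A row lasts 1/8 s, in which the tool goes at most 62.5 mm and 10.7 degrees, less where a joint would pass 70% of its speed; a pose out of reach is approached as far as the arm can. A call with a gripper value outside its range is refused whole. The fingers move at their own pace and stop on an object; "force" is the grip in N (left out, the last holds). Time passes only in rows, so rows that do not move let the fingers close. It gives the time, the measured TCP pose, the force and the opening at its end, in the units of the state.
- manip.get_state(): the state, without advancing time (a new reading comes with each control period).
- get_image(name): name is "scene" or "side" or "wrist"; returns (picture, depth): 480x640x3 uint8, red, green, blue; 480x640 float32, m along the optical axis (not along the pixel's ray), 0 where there is no reading.
- camera_model(name): a dict with "mtx" (3x3 intrinsics, pixels), "world_from_camera" (4x4, takes a point from camera to world coordinates). Camera axes: x right, y up, looking along -z (the intrinsics and any distortion apply to the point x, -y, -z); pixel columns grow to the right and rows downward; lengths in m; the calibration is good to about 2 mm. The wrist camera is an equidistant fisheye: a pixel r from the principal point sees the ray r / f radians off the axis. A picture is of the moment at which its call begins: read the wrist's pose just before it. camera_model takes no time and is no camera call; for the wrist camera it gives the pose at the moment of the call.
- sign_off(): hands the job in, once; it reports no verdict.
Trained networks look in the newest picture that a camera, given by its name, has taken for a name from the list of things; names that differ only in an ending like _2 or _b are one class to them, and where a whole thing is asked for, a point or a joint stands for the part that bears it (a point fixed in the world has none). Each returns a list of dicts, best first, with "score" (0 to 1); they miss things now and then, are a little off and sometimes report something else, mostly with a low value. They report only what shows in the picture. A call takes as long as a camera call.
- spot_in(name, camera): "position" ([column, row] in pixels, amid what is visible of it).
- silhouettes(name, camera): "mask" (480x640 bool, what is visible of it) and "position" ([column, row] in pixels, amid what is visible of it).
- spot_point(name, camera): "position" ([column, row] in pixels: a listed point, or the origin of a listed thing).
The state is a dict: "clock": time; "qpos": joint angles; "qd": joint speeds; "effort": joint torques, N m; "position": TCP position; "ee_rot": TCP orientation; "contact_force": force on the tool from outside, world axes, zero at the start; "moment": the same for the moment, N m; "width": finger opening in m.
Only numpy, scipy, OpenCV 4.12 (cv2) and the standard library are available. Lean on these libraries where they do the work, as an engineer would, in place of code of your own. Each camera call takes 0.05 s, during which the arm holds its last target.

## Working session

There is one attempt and no reset: what is moved stays moved. The work goes in short steps, Python scripts to look and compute and a tool call to move; the robot and the scene stay as the last step left them, time stands still between calls to the robot, and variables do not carry over. Pictures are saved under pics/ and viewed, and the job is handed in when it is done.

Besides the shell and the picture viewer there is one more tool, called after ">>>" by a JSON object that holds its "method" and its "body". jog_arm: Moves the arm, as the interface text tells. Its arguments: {"type":"object","properties":{"targets":{"type":"array","items":{"type":"array"}},"force":{"type":"number"}},"required":["targets"]}

```bash
ls; mkdir -p pics; cat > h.py <<'E'
import numpy as np,cv2
from rig import manip,get_image,camera_model,sign_off,spot_in,silhouettes,spot_point
def save(n,im):
    cv2.imwrite('pics/'+n+'.png',cv2.cvtColor(im,cv2.COLOR_RGB2BGR))
def unproj(cam,u,v,d):
    m=camera_model(cam);K=m['mtx'];K=np.array(K);T=np.array(m['world_from_camera'])
    x=(u-K[0,2])/K[0,0]*d;y=(v-K[1,2])/K[1,1]*d
    return (T@np.array([x,-y,-d,1]))[:3]
def ray(cam,u,v,z):
    m=camera_model(cam);K=np.array(m['mtx']);T=np.array(m['world_from_camera'])
    x=(u-K[0,2])/K[0,0];y=(v-K[1,2])/K[1,1]
    d=T[:3,:3]@np.array([x,-y,-1]);o=T[:3,3]
    return o+d*(z-o[2])/d[2]
def proj(cam,p):
    m=camera_model(cam);K=np.array(m['mtx']);T=np.linalg.inv(np.array(m['world_from_camera']))
    c=T@np.append(p,1);return np.array([K[0,0]*c[0]/-c[2]+K[0,2],K[1,1]*-c[1]/-c[2]+K[1,2]])
def cloud(cam,dep):
    m=camera_model(cam);K=np.array(m['mtx']);T=np.array(m['world_from_camera'])
    v,u=np.mgrid[:480,:640]
    P=np.stack([(u-K[0,2])/K[0,0]*dep,-(v-K[1,2])/K[1,1]*dep,-dep],-1)
    return P@T[:3,:3].T+T[:3,3]
E
python3 - <<'E'
from h import *
print(manip.get_state())
for c in ['scene','side','wrist']:
    im,d=get_image(c);save(c+'0',im);np.save(c+'0.npy',d);print(c,camera_model(c))
    np.save(c+'0im.npy',im)
    for n in ['ring_a','card','gauge','track','marker','marker_top','shoulders']:
        try:
            for r in spot_point(n,c)[:4]: print(c,n,np.round(r['position'],1),round(r['score'],2))
        except Exception as e: print(n,e)
E
```

```text
pics
{'clock': 0.0, 'qpos': array([ 1.17998563e+00,  2.76601715e-01,  1.50616177e+00, -1.71517918e-05,
        1.36071285e+00, -1.20985528e-01]), 'qd': array([-0.00120049,  0.00023079,  0.00031748,  0.00096051, -0.00138486,
       -0.00163974]), 'effort': array([-4.33596806e-04, -4.16776729e+01, -2.45804715e+01, -3.93834580e-04,
        1.10751728e-02, -3.09984239e-05]), 'position': array([0.15307843, 0.55371348, 0.24742445]), 'ee_rot': array([-0.70003543,  0.70132702, -0.09527   ,  0.09494434]), 'contact_force': array([-0.45622075, -0.14906684,  0.3832121 ]), 'moment': array([-0.01978973, -0.0499574 ,  0.05078217]), 'width': 0.08559068070041227}
scene {'mtx': array([[490.07020924,   0.        , 319.02200172],
       [  0.        , 490.07020924, 240.9821118 ],
       [  0.        ,   0.        ,   1.        ]]), 'world_from_camera': array([[-0.81838396, -0.42455377,  0.38730065,  0.97872322],
       [ 0.57466836, -0.60226129,  0.55410975,  0.56250523],
       [-0.0019932 ,  0.67604396,  0.73685859,  0.88586629],
       [ 0.        ,  0.        ,  0.        ,  1.        ]])}
scene rin
[... 1260 characters left out ...]
43
side shoulders [293.8 258.3] 0.76
wrist {'mtx': array([[371.64829954,   0.        , 318.07020329],
       [  0.        , 371.64829954, 248.9470198 ],
       [  0.        ,   0.        ,   1.        ]]), 'world_from_camera': array([[ 2.66833169e-01, -9.25582750e-01, -2.68508161e-01,
         8.50072046e-02],
       [ 9.63742633e-01,  2.56396346e-01,  7.38989293e-02,
         5.73445174e-01],
       [ 4.44937236e-04, -2.78491448e-01,  9.60438606e-01,
         3.73815935e-01],
       [ 0.00000000e+00,  0.00000000e+00,  0.00000000e+00,
         1.00000000e+00]])}
marker it knows: card, chalk_box, gauge, glue, jar, marker_top, pen_cup, ring, scissors, shoulders, spool_blue, spool_violet, track
```

View pics/scene0.png

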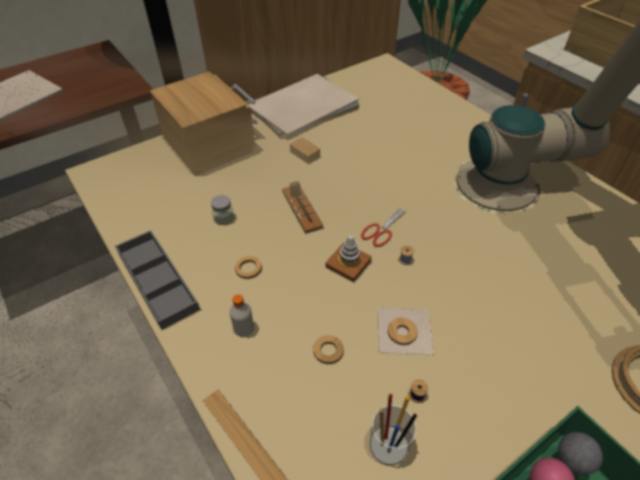

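View pics/side0.png

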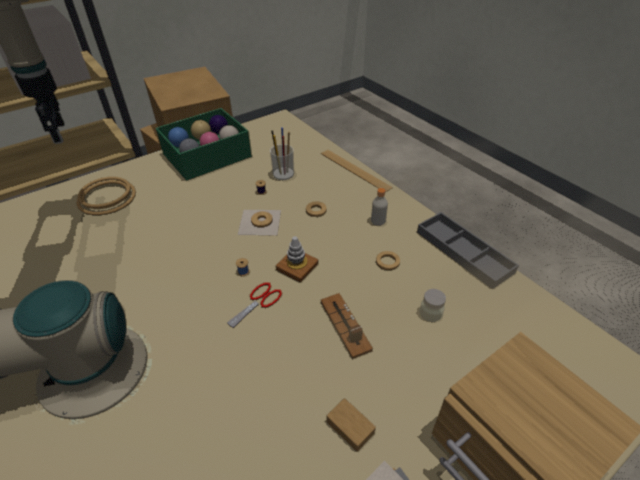

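```bash
python3 - <<'E'
from h import *
for c in ['scene','side']:
    dep=np.load(c+'0.npy');P=cloud(c,dep)
    np.save(c+'P.npy',P)
    pts={'scene':{'ring':(404,332),'gauge':(347,261),'track':(300,208),'r2':(248,272),'r3':(327,352)},'side':{'gauge':(297,263),'track':(346,327),'ring':(259,220)}}[c]
    for k,(u,v) in pts.items(): print(c,k,ray(c,u,v,0.0).round(4), P[v,u].round(4))
E
```

```text
scene ring [0.5163 0.2107 0.    ] [5.166e-01 2.109e-01 5.000e-04]
scene gauge [ 0.4959 -0.013   0.    ] [0.5174 0.0126 0.0394]
scene track [ 0.4865 -0.2281  0.    ] [ 0.495  -0.2145  0.0153]
scene r2 [ 0.7038 -0.1187  0.    ] [ 0.7079 -0.1086  0.0131]
scene r3 [0.6757 0.1561 0.    ] [6.759e-01 1.564e-01 6.000e-04]
side gauge [0.5113 0.0091 0.    ] [ 0.4994 -0.0108  0.0236]
side track [ 0.4884 -0.2249  0.    ] [ 0.4811 -0.2334  0.0152]
side ring [0.5191 0.2177 0.    ] [0.5125 0.2036 0.0129]
```

```bash
python3 - <<'E'
from h import *
out=[]
a=np.load('scene0im.npy');b=np.load('side0im.npy')
def crop(im,u,v,r=35,s=290): return cv2.resize(im[v-r:v+r,u-r:u+r],(s,s),interpolation=cv2.INTER_CUBIC)
top=np.hstack([crop(a,347,252),crop(a,300,205)]);bot=np.hstack([crop(b,297,255),crop(b,346,325)])
save('crops',np.vstack([top,bot]))
from numpy.linalg import svd
for c in ['scene','side']:
    P=np.load(c+'P.npy')
    f=lambda x0,y0,r,z0,z1:P[(np.hypot(P[...,0]-x0,P[...,1]-y0)<r)&(P[...,2]>z0)&(P[...,2]<z1)]
    for n,x,y,r in [('ring',.516,.21,.05),('r2',.7,-.115,.05),('r3',.675,.155,.05)]:
        q=f(x,y,r,.006,.02); 
        (cx,cy),rad=cv2.minEnclosingCircle(q[:,:2].astype(np.float32)); print(c,n,len(q),q.mean(0).round(4),(round(cx,4),round(cy,4)),round(rad,4),'zmax',q[:,2].max())
    for n,x,y,r,z0,z1 in [('gauge',.505,0,.075,.014,.025),('track',.487,-.226,.11,.009,.02),('marker',.487,-.226,.12,.045,.055)]:
        q=f(x,y,r,z0,z1)
        if len(q)>4: print(c,n,len(q),cv2.minAreaRect((q[:,:2]*1000).astype(np.float32)),q.mean(0).round(4))
    q=f(.505,0,.04,.036,.12);print('mandrel',q.mean(0),q[:,2].max(), q[q[:,2]>.075].mean(0))
E
```

```text
scene ring 569 [0.5217 0.211  0.0126] (0.5179, 0.2165) 0.0477 zmax 0.018240271837050015
scene r2 320 [ 0.6985 -0.1251  0.0117] (0.6993, -0.1274) 0.0328 zmax 0.016498889692378005
scene r3 532 [0.673  0.157  0.0123] (0.6726, 0.1556) 0.0322 zmax 0.01785933761190628
scene gauge 640 ((499.5455627441406, -2.270336151123047), (83.11812591552734, 80.69622802734375), 19.905975341796875) [0.5083 0.0067 0.0209]
scene track 816 ((485.3900451660156, -220.54840087890625), (173.927001953125, 50.877906799316406), 77.54938507080078) [ 0.4901 -0.2056  0.0148]
scene marker 54 ((475.2264099121094, -268.289794921875), (22.53209114074707, 25.574806213378906), 73.41157531738281) [ 0.4758 -0.2664  0.0499]
mandrel [0.5067974  0.00802542 0.06656871] 0.10329714769926768 [0.50410735 0.00432467 0.0868488 ]
side ring 260 [0.5217 0.2057 0.0128] (0.5212, 0.2151) 0.0399 zmax 0.01790619297535645
side r2 270 [ 0.6986 -0.1296  0.012 ] (0.7018, -0.1289) 0.033 zmax 0.017502311438178486
side r3 223 [0.6726 0.1513 0.0126] (0.6785, 0.1592) 0.0413 zmax 0.01806411661728602
side gauge 524 ((501.6355895996094, -5.120647430419922), (82.20890045166016, 82.85356140136719), 20.300355911254883) [ 0.4949 -0.0177  0.0213]
side track 1252 ((487.49993896484375, -222.4215087890625), (171.10205078125, 50.99644470214844), 77.49164581298828) [ 0.4852 -0.224   0.0153]
side marker 100 ((477.6548767089844, -269.21343994140625), (18.88530731201172, 26.46970558166504), 75.76009368896484) [ 0.4762 -0.2699  0.0509]
mandrel [ 0.49800807 -0.00945503  0.06665506] 0.10310156822976424 [ 0.50036822 -0.00554848  0.08705808]
```

View pics/crops.png

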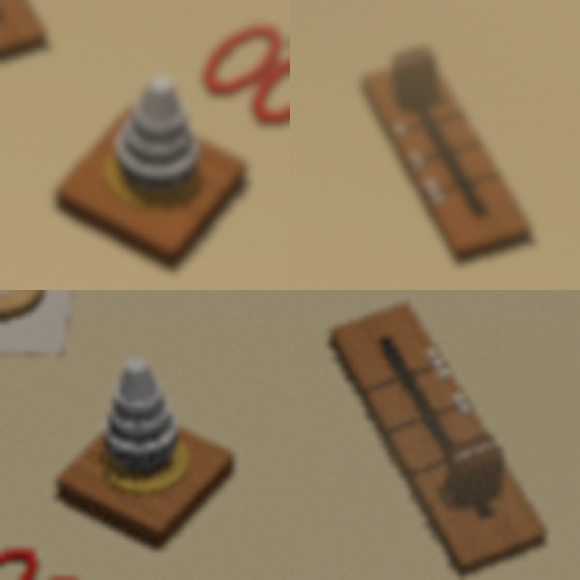

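View pics/wrist0.png

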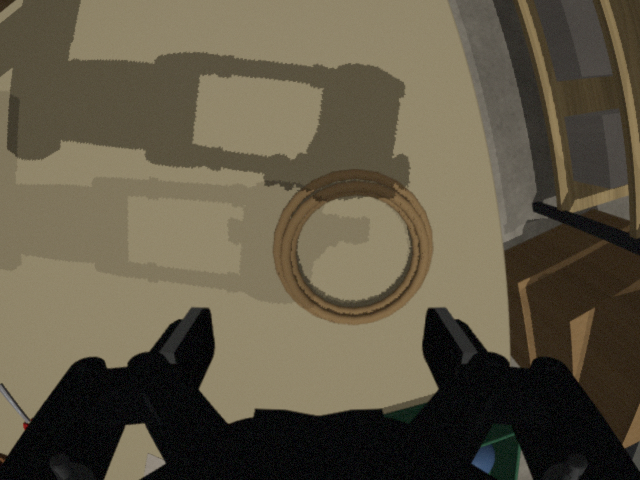

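>>> {"method": "jog_arm", "body": {"targets": [[0.0854, [0.037, -0.034, 0], 0], [0.0854, [0.037, -0.034, 0], 0], [0.0854, [0.037, -0.034, 0], 0], [0.0854, [0.037, -0.034, 0], 0], [0.0854, [0.037, -0.034, 0], 0], [0.0854, [0.037, -0.034, 0], 0], [0.0854, [0.037, -0.034, 0], 0], [0.0854, [0.037, -0.034, 0], 0], [0.0854, [0.037, -0.034, -0.02], 0], [0.0854, [0.037, -0.034, -0.02], 0]]}}

```text
clock: 2.3
position: [0.5247, 0.2131, 0.2083]
ee_rot: [0.701, -0.7, 0.095, -0.096]
contact_force: [0.1, 0.4, 0.6]
width: 0.0856
```

```bash
cat >> h.py <<'E'
def fray(m,u,v,z):
    K=np.array(m['mtx']);T=np.array(m['world_from_camera'])
    a=(u-K[0,2])/K[0,0];b=(v-K[1,2])/K[1,1];r=np.hypot(a,b);s=np.sin(r)/max(r,1e-9)
    d=T[:3,:3]@np.array([a*s,-b*s,-np.cos(r)]);o=T[:3,3]
    return o+d*(z-o[2])/d[2]
def fproj(m,p):
    K=np.array(m['mtx']);T=np.linalg.inv(np.array(m['world_from_camera']))
    c=T@np.append(p,1);x,y,z=c[0],-c[1],-c[2];r=np.arctan2(np.hypot(x,y),z);k=r/max(np.hypot(x,y),1e-9)
    return np.array([K[0,0]*x*k+K[0,2],K[1,1]*y*k+K[1,2]])
def Rq(q):
    from scipy.spatial.transform import Rotation as R
    return R.from_quat([q[1],q[2],q[3],q[0]]).as_matrix()
def rectify(m,im,x0,x1,y0,y1,z,s=0.0005):
    # top-down map onto plane z: rows=x decreasing? rows: x from x1 down to x0; cols: y from y1 down to y0
    xs=np.arange(x1,x0,-s);ys=np.arange(y1,y0,-s)
    M=np.array([[fproj(m,(x,y,z)) for y in ys] for x in xs],np.float32)
    return cv2.remap(im,M[...,0],M[...,1],cv2.INTER_LINEAR)
def st():
    s=manip.get_state();print('t',round(s['clock'],2),'pos',s['position'].round(4),'F',s['contact_force'].round(2),'M',s['moment'].round(3),'w',round(s['width'],4));return s
E
python3 - <<'E'
from h import *
s=st();print(Rq(s['ee_rot']).round(3))
m=camera_model('wrist');im,d=get_image('wrist');save('wrist1',im);np.save('w1im.npy',im);np.save('w1d.npy',d)
import pickle;pickle.dump(m,open('w1m.pkl','wb'))
for r in silhouettes('ring_a','wrist'):
    mk=r['mask'].astype(np.uint8);print(r['score'],r['position'],mk.sum())
    for z in (0.0127,):
        C,h=cv2.findContours(mk,cv2.RETR_CCOMP,cv2.CHAIN_APPROX_NONE)
        for c in C:
            if len(c)<20: continue
            q=np.array([fray(m,u,v,z)[:2]*1000 for u,v in c[:,0]],np.float32)
            print(len(c),cv2.fitEllipse(q))
print([ (x['position'],x['score']) for x in spot_point('gauge','wrist')],[ (x['position'],x['score']) for x in spot_point('shoulders','wrist')])
E
```

```text
t 2.3 pos [0.5247 0.2131 0.2083] F [0.09 0.44 0.59] M [ 0.072 -0.038  0.005] w 0.0856
[[ 0.964  0.001  0.267]
 [-0.267  0.001  0.964]
 [ 0.001 -1.     0.001]]
0.91 [308.6, 362.8] 1931
157 ((672.1632690429688, 154.98776245117188), (60.39643859863281, 65.70744323730469), 72.65913391113281)
72 ((670.7698974609375, 155.02117919921875), (26.801883697509766, 30.7012996673584), 158.388671875)
0.74 [301.8, 231.7] 3304
195 ((523.3251953125, 207.8937225341797), (61.04623794555664, 61.853328704833984), 40.64582824707031)
73 ((522.889892578125, 208.489990234375), (22.143701553344727, 23.552085876464844), 152.63388061523438)
[([109.6, 262.9], 0.71)] [([97.0, 269.8], 0.9)]
```

View pics/wrist1.png

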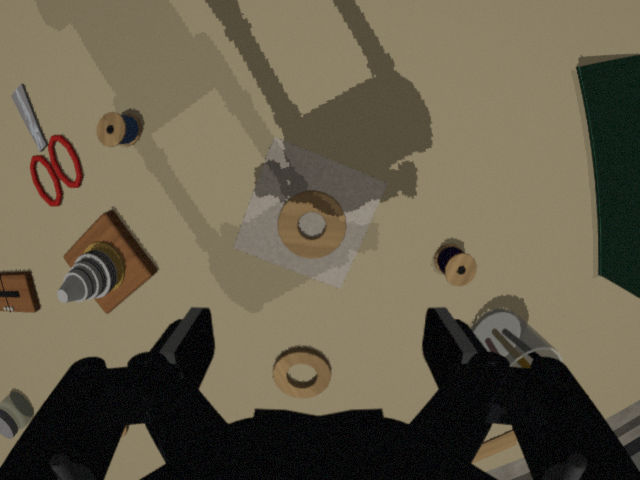

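>>> {"method": "jog_arm", "body": {"targets": [[0.07, [-0.002, -0.005, -0.04], 0], [0.07, [0, 0, -0.045], 0], [0.07, [0, 0, -0.045], 0], [0.07, [0, 0, -0.035], 0], [0.07, [0, 0, 0], 0], [0.07, [0, 0, 0], 0]], "force": 40}}

```text
clock: 3.25
position: [0.5221, 0.2103, 0.045]
ee_rot: [0.701, -0.7, 0.094, -0.096]
contact_force: [0.6, 0.1, 0.1]
width: 0.0699
```

```bash
python3 - <<'E'
from h import *
s=st();m=camera_model('wrist');im,d=get_image('wrist');save('wrist2',im)
E
```

```text
t 3.25 pos [0.5221 0.2103 0.045 ] F [0.63 0.09 0.1 ] M [0.016 0.019 0.018] w 0.0699
```

View pics/wrist2.png

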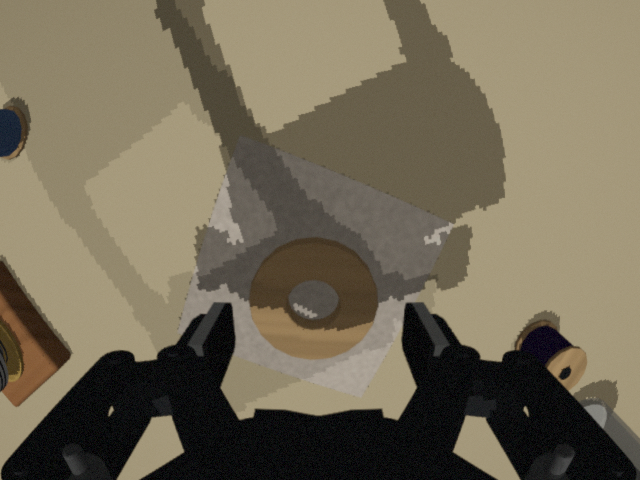

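```bash
cat >> h.py <<'E'
def ringfit(z,name='ring_a'):
    m=camera_model('wrist');im,d=get_image('wrist')
    for r in silhouettes(name,'wrist'):
        mk=r['mask'].astype(np.uint8)
        C,h=cv2.findContours(mk,cv2.RETR_CCOMP,cv2.CHAIN_APPROX_NONE)
        for c in C:
            if len(c)<40: continue
            q=np.array([fray(m,u,v,z)[:2]*1000 for u,v in c[:,0]],np.float32)
            print(round(r['score'],2),len(c),[np.round(x,1) for x in cv2.fitEllipse(q)])
    return im
E
python3 - <<'E'
from h import *
st();ringfit(.0127);st()
E
```

```text
t 3.3 pos [0.5225 0.2102 0.0454] F [ 0.01 -0.2  -0.11] M [ 0.007 -0.036 -0.009] w 0.0699
0.96 354 [array([522.4, 208.1]), array([59.5, 62.3]), np.float64(70.6)]
0.96 126 [array([521.2, 208.6]), array([20.8, 23.1]), np.float64(158.9)]
t 3.4 pos [0.5225 0.2099 0.0453] F [-0.15  0.    0.87] M [ 0.055 -0.026 -0.016] w 0.0698
```

>>> {"method": "jog_arm", "body": {"targets": [[0.07, [0, -0.002, -0.01], 0], [0.07, [0, 0, -0.007], 0], [0.07, [0, 0, 0], 0], [0.07, [0, 0, 0], 0]]}}

```text
clock: 3.9
position: [0.5213, 0.2072, 0.0261]
ee_rot: [-0.701, 0.701, -0.095, 0.095]
contact_force: [0.3, 0.3, -0.4]
width: 0.07
```

>>> {"method": "jog_arm", "body": {"targets": [[0.07, [0, 0, -0.003], 0], [0.07, [0, 0, -0.002], 0], [0.07, [0, 0, 0], 0]]}}

```text
clock: 4.28
position: [0.5211, 0.2072, 0.0211]
ee_rot: [-0.701, 0.701, -0.095, 0.095]
contact_force: [0.1, -0.2, 0.2]
width: 0.0701
```

>>> {"method": "jog_arm", "body": {"targets": [[0.07, [0, 0, -0.002], 0], [0.07, [0, 0, 0], 0]]}}

```text
clock: 4.53
position: [0.5212, 0.2072, 0.0192]
ee_rot: [-0.701, 0.701, -0.095, 0.095]
contact_force: [-0.4, 0.4, -0.6]
width: 0.0702
```

>>> {"method": "jog_arm", "body": {"targets": [[0.07, [0, 0, -0.002], 0], [0.07, [0, 0, 0], 0]]}}

```text
clock: 4.78
position: [0.5211, 0.2072, 0.0172]
ee_rot: [-0.701, 0.701, -0.095, 0.095]
contact_force: [-0.0, 0.3, -0.8]
width: 0.0702
```

>>> {"method": "jog_arm", "body": {"targets": [[0.07, [0, 0, -0.002], 0], [0.07, [0, 0, 0], 0]]}}

```text
clock: 5.03
position: [0.5211, 0.2072, 0.0151]
ee_rot: [-0.701, 0.701, -0.095, 0.095]
contact_force: [-0.1, -0.0, 1.1]
width: 0.07
```

```bash
python3 - <<'E'
from h import *
st();im,d=get_image('side');save('side3',cv2.resize(im[160:260,210:330],(720,600),interpolation=cv2.INTER_CUBIC))
E
```

```text
t 5.03 pos [0.5211 0.2072 0.0151] F [-0.15 -0.05  1.06] M [ 0.036  0.032 -0.018] w 0.07
```

View pics/side3.png

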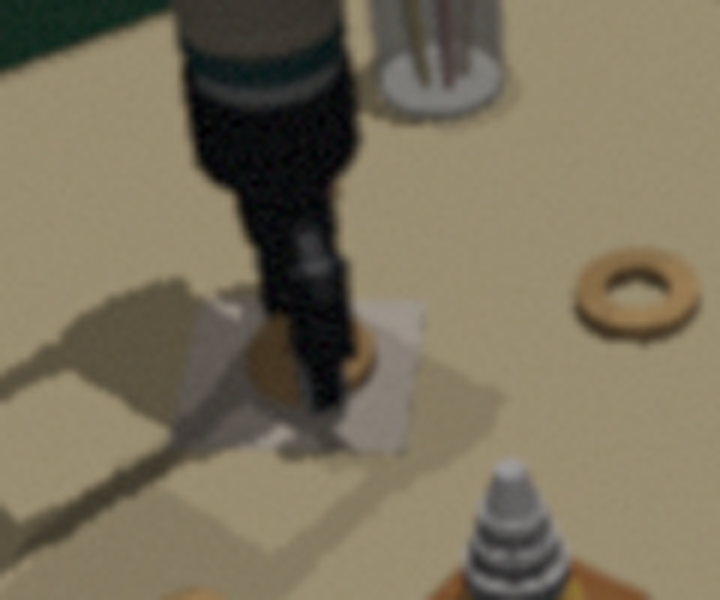

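>>> {"method": "jog_arm", "body": {"targets": [[0.064, [0, 0, 0.0005], 0], [0.064, [0, 0, 0], 0], [0.064, [0, 0, 0], 0]], "force": 40}}

```text
clock: 5.45
position: [0.5214, 0.2073, 0.0159]
ee_rot: [0.701, -0.701, 0.095, -0.095]
contact_force: [-0.7, -0.4, -0.2]
width: 0.0641
```

>>> {"method": "jog_arm", "body": {"targets": [[0.05, [0, 0, 0], 0], [0.05, [0, 0, 0], 0], [0.05, [0, 0, 0], 0], [0.05, [0, 0, 0], 0]], "force": 40}}

```text
clock: 5.95
position: [0.5214, 0.2073, 0.0167]
ee_rot: [0.701, -0.701, 0.095, -0.095]
contact_force: [-1.1, -0.6, 6.2]
width: 0.0599
```

>>> {"method": "jog_arm", "body": {"targets": [[0.05, [0, 0, 0.02], 0], [0.05, [0, 0, 0.03], 0], [0.05, [0, 0, 0], 0], [0.05, [0, 0, 0], 0]]}}

```text
clock: 6.45
position: [0.5207, 0.2071, 0.0653]
ee_rot: [-0.701, 0.701, -0.095, 0.095]
contact_force: [-1.4, -0.5, -0.4]
width: 0.0602
```

```bash
python3 - <<'E'
from h import *
s=st();print(Rq(s['ee_rot']).round(3));m=camera_model('wrist')
im=ringfit(s['position'][2]-0.002);save('wrist3',im)
im,d=get_image('side');save('side4',cv2.resize(im[140:240,210:330],(720,600),interpolation=cv2.INTER_CUBIC))
E
```

```text
t 6.45 pos [0.5207 0.2071 0.0653] F [-1.36 -0.54 -0.43] M [-0.004  0.02  -0.007] w 0.0602
[[ 0.964 -0.001  0.267]
 [-0.267 -0.     0.964]
 [-0.001 -1.    -0.   ]]
0.68 410 [array([520.1, 207.6]), array([58.2, 62. ]), np.float64(74.2)]
0.68 143 [array([518.5, 208.2]), array([18.5, 22.6]), np.float64(164.7)]
0.46 137 [array([518.5, 207.9]), array([17.7, 21.5]), np.float64(163.4)]
0.46 687 [array([484.5, 213.9]), array([66. , 88.5]), np.float64(175.9)]
```

View pics/side4.png

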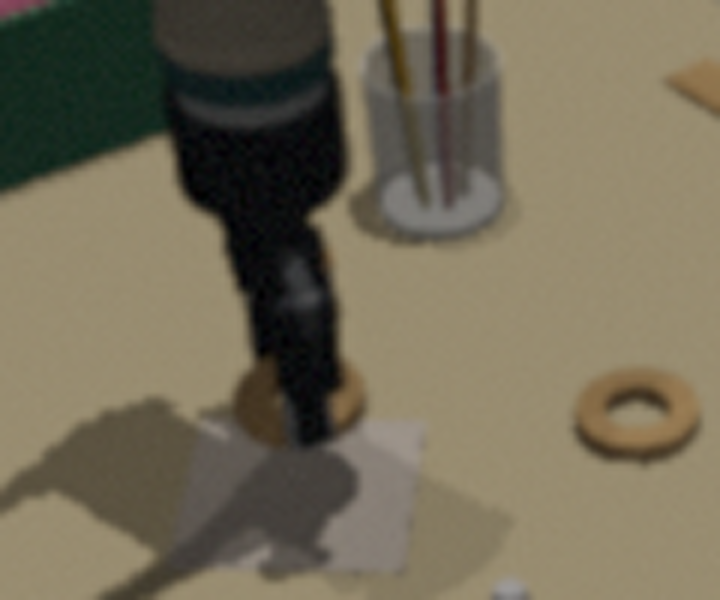

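View pics/wrist3.png

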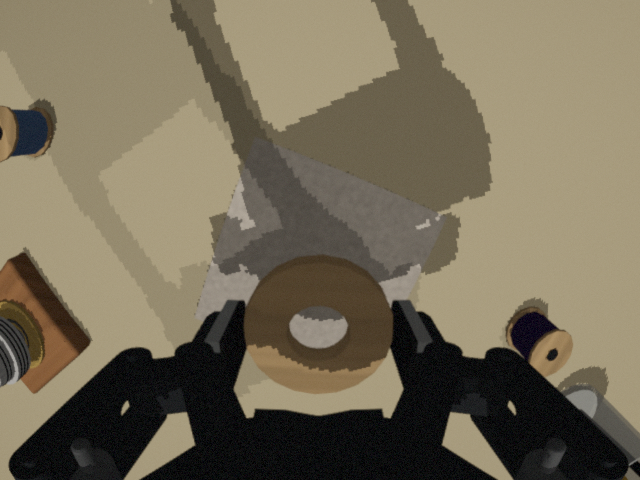

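>>> {"method": "jog_arm", "body": {"targets": [[0.05, [0, 0, 0.045], 0], [0.05, [0, -0.01, 0.045], 0], [0.05, [0.01, -0.035, 0.045], 0], [0.05, [0.01, -0.035, 0], 0], [0.05, [0.01, -0.035, 0], 0], [0.05, [0.01, -0.035, 0], 0], [0.05, [0.01, -0.035, 0], 0], [0.05, [0, -0.03, 0], 0], [0.05, [0, -0.012, 0], 0], [0.05, [0, 0, 0], 0]]}}

```text
clock: 7.85
position: [0.571, -0.0199, 0.2002]
ee_rot: [0.701, -0.7, 0.096, -0.095]
contact_force: [1.0, -0.1, 0.7]
width: 0.0604
```

```bash
python3 - <<'E'
from h import *
s=st();m=camera_model('wrist');im,d=get_image('wrist');s2=st();save('wrist4',im);np.save('w4im.npy',im);np.save('w4d.npy',d)
import pickle;pickle.dump(m,open('w4m.pkl','wb'));print(m['world_from_camera'].round(3))
for n in ['gauge','shoulders']:
  for r in spot_point(n,'wrist')[:2]: print(n,r['position'],r['score'],fray(m,*r['position'],0 if n=='gauge' else .035))
save('w4c',cv2.resize(im[180:330,240:400],(800,750)[:2],interpolation=cv2.INTER_CUBIC)[:600])
E
```

```text
t 7.85 pos [ 0.571  -0.0199  0.2002] F [ 0.95 -0.08  0.69] M [ 0.052 -0.058  0.017] w 0.0604
t 7.9 pos [ 0.571  -0.0192  0.2004] F [ 0.23 -0.15 -0.3 ] M [-0.001  0.001 -0.023] w 0.0599
[[ 0.268 -0.926 -0.267  0.503]
 [ 0.963  0.258  0.074 -0.001]
 [ 0.001 -0.277  0.961  0.326]
 [ 0.     0.     0.     1.   ]]
gauge [312.6, 147.1] 0.88 [ 0.50383193 -0.00556627  0.        ]
gauge [530.3, 115.7] 0.39 [0.51962534 0.20727235 0.        ]
shoulders [313.8, 145.7] 0.75 [ 0.50292651 -0.00385302  0.035     ]
shoulders [505.2, 278.1] 0.59 [0.65655363 0.134772   0.035     ]
```

View pics/wrist4.png

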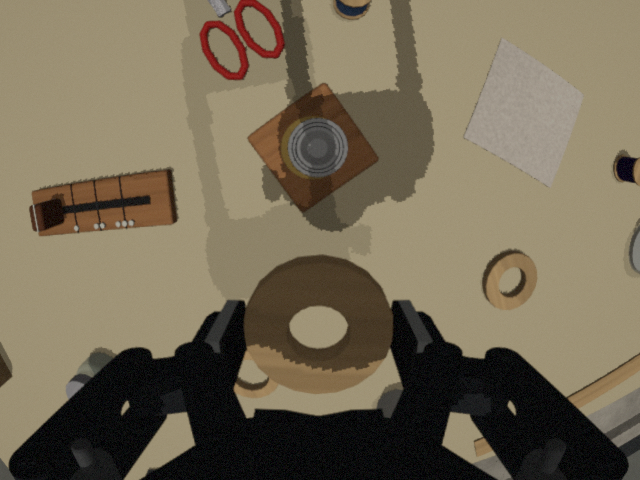

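```bash
python3 - <<'E'
from h import *
import pickle
m=pickle.load(open('w4m.pkl','rb'));im=np.load('w4im.npy');s=0.00025
R=rectify(m,im,.46,.545,-.045,.04,.08,s)
cv2.imwrite('pics/w4rect.png',cv2.cvtColor(cv2.resize(R,None,fx=1.7,fy=1.7),cv2.COLOR_RGB2BGR))
d=np.load('w4d.npy');print(R.shape)
print(d[148,317], d[140:156:4,317])
for z in (.1,.09,.08,.06,.035): print(z,fray(m,317,148,z).round(4))
E
```

```text
(341, 340, 3)
0.21913947 [0.21733208 0.21781418 0.21913947 0.22064279]
0.1 [ 0.5048 -0.0017  0.1   ]
0.09 [ 0.5049 -0.0017  0.09  ]
0.08 [ 0.5049 -0.0018  0.08  ]
0.06 [ 0.5051 -0.0018  0.06  ]
0.035 [ 0.5053 -0.002   0.035 ]
```

View pics/w4rect.png

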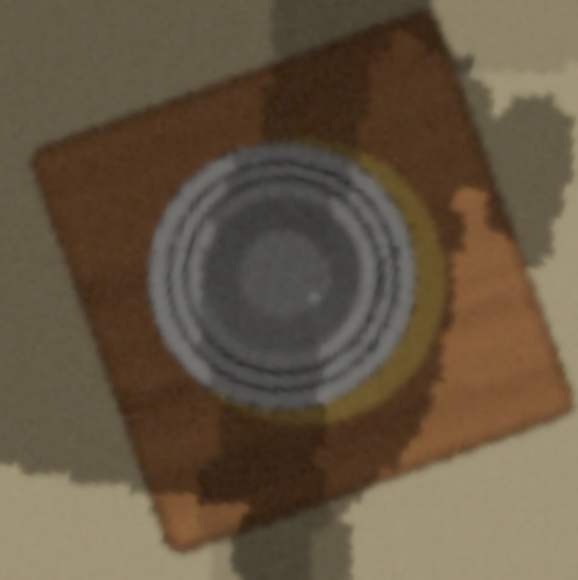

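>>> {"method": "jog_arm", "body": {"targets": [[0.05, [-0.03, 0.009, 0], 0], [0.05, [-0.03, 0.008, 0], 0], [0.05, [-0.006, 0, -0.02], 0], [0.05, [0, 0, -0.03], 0], [0.05, [0, 0, -0.02], 0], [0.05, [0, 0, 0], 0], [0.05, [0, 0, 0], 0]]}}

```text
clock: 8.88
position: [0.5059, -0.0023, 0.1316]
ee_rot: [0.701, -0.701, 0.094, -0.095]
contact_force: [1.2, 0.7, -0.1]
width: 0.0603
```

```bash
python3 - <<'E'
from h import *
s=st();im,d=get_image('wrist');save('wrist5',im);s=st()
a,d=get_image('scene');b,d=get_image('side');st()
def crop(im,u,v,r=35,s=390): return cv2.resize(im[v-r:v+r,u-r:u+r],(s,s),interpolation=cv2.INTER_CUBIC)
save('c5',np.hstack([crop(a,349,240),crop(b,296,248)]))
E
```

```text
t 8.88 pos [ 0.5059 -0.0023  0.1316] F [ 1.24  0.68 -0.05] M [-0.01  -0.008 -0.008] w 0.0603
t 8.93 pos [ 0.5061 -0.0025  0.1318] F [-0.63 -0.41 -0.08] M [ 0.028 -0.04   0.053] w 0.0599
t 9.03 pos [ 0.506  -0.0027  0.1318] F [ 0.4   0.09 -0.53] M [ 0.     0.019 -0.002] w 0.0602
```

View pics/wrist5.png

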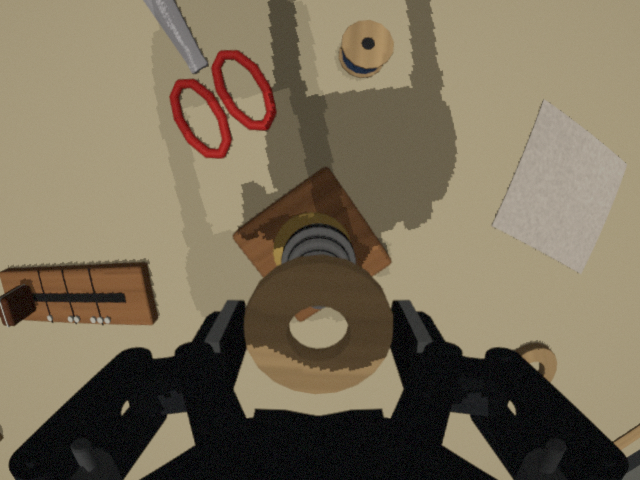

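View pics/c5.png

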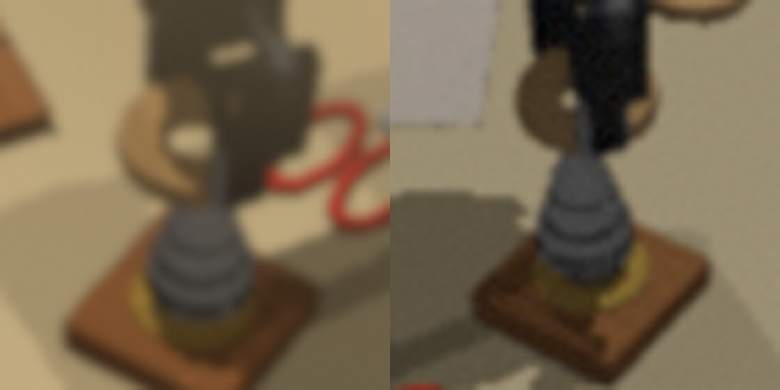

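>>> {"method": "jog_arm", "body": {"targets": [[0.05, [0, 0, -0.006], 0], [0.05, [0, 0, -0.006], 0], [0.05, [0, 0, -0.006], 0], [0.05, [0, 0, 0], 0], [0.05, [0, 0, 0], 0]]}}

```text
clock: 9.65
position: [0.5054, -0.0028, 0.1128]
ee_rot: [0.701, -0.701, 0.095, -0.095]
contact_force: [0.6, 0.7, -0.1]
width: 0.0601
```

>>> {"method": "jog_arm", "body": {"targets": [[0.05, [0, 0, -0.003], 0], [0.05, [0, 0, 0], 0], [0.05, [0, 0, 0], 0]]}}

```text
clock: 10.02
position: [0.5053, -0.0028, 0.1098]
ee_rot: [0.701, -0.701, 0.095, -0.095]
contact_force: [-0.3, 0.2, -0.4]
width: 0.06
```

>>> {"method": "jog_arm", "body": {"targets": [[0.05, [0, 0, -0.002], 0], [0.05, [0, 0, 0], 0], [0.05, [0, 0, 0], 0]]}}

```text
clock: 10.4
position: [0.5053, -0.0028, 0.1078]
ee_rot: [0.701, -0.701, 0.095, -0.095]
contact_force: [0.6, -1.2, -0.4]
width: 0.0598
```

>>> {"method": "jog_arm", "body": {"targets": [[0.05, [0, 0, -0.002], 0], [0.05, [0, 0, 0], 0], [0.05, [0, 0, 0], 0]]}}

```text
clock: 10.78
position: [0.5053, -0.0028, 0.1058]
ee_rot: [0.701, -0.701, 0.095, -0.095]
contact_force: [0.4, -0.3, -0.1]
width: 0.0604
```

>>> {"method": "jog_arm", "body": {"targets": [[0.05, [0, 0, -0.001], 0], [0.05, [0, 0, 0], 0], [0.05, [0, 0, 0], 0]]}}

```text
clock: 11.15
position: [0.5052, -0.0028, 0.1048]
ee_rot: [0.701, -0.701, 0.095, -0.095]
contact_force: [-0.7, 0.1, -0.2]
width: 0.0597
```

>>> {"method": "jog_arm", "body": {"targets": [[0.05, [0, 0, -0.001], 0], [0.05, [0, 0, 0], 0], [0.05, [0, 0, 0], 0]]}}

```text
clock: 11.52
position: [0.5052, -0.0027, 0.1038]
ee_rot: [0.701, -0.701, 0.095, -0.095]
contact_force: [-0.5, 0.6, -0.1]
width: 0.06
```

>>> {"method": "jog_arm", "body": {"targets": [[0.05, [0, 0, -0.001], 0], [0.05, [0, 0, 0], 0], [0.05, [0, 0, 0], 0]]}}

```text
clock: 11.9
position: [0.5051, -0.0027, 0.1028]
ee_rot: [0.701, -0.701, 0.095, -0.095]
contact_force: [-0.9, 1.3, 0.4]
width: 0.0604
```

>>> {"method": "jog_arm", "body": {"targets": [[0.05, [0, 0, -0.001], 0], [0.05, [0, 0, 0], 0], [0.05, [0, 0, 0], 0]]}}

```text
clock: 12.28
position: [0.5051, -0.0027, 0.1018]
ee_rot: [0.701, -0.701, 0.095, -0.095]
contact_force: [-2.6, 0.1, 0.2]
width: 0.06
```

>>> {"method": "jog_arm", "body": {"targets": [[0.05, [-0.0005, 0, 0], 0], [0.05, [0, 0, 0], 0], [0.05, [0, 0, 0], 0]]}}

```text
clock: 12.65
position: [0.5048, -0.0028, 0.1018]
ee_rot: [0.701, -0.701, 0.095, -0.095]
contact_force: [-1.3, 0.0, 0.1]
width: 0.0601
```

>>> {"method": "jog_arm", "body": {"targets": [[0.05, [-0.0005, 0, 0], 0], [0.05, [0, 0, 0], 0], [0.05, [0, 0, 0], 0]]}}

```text
clock: 13.02
position: [0.5044, -0.0028, 0.1018]
ee_rot: [0.701, -0.701, 0.095, -0.095]
contact_force: [-0.3, 0.3, -0.5]
width: 0.0602
```

>>> {"method": "jog_arm", "body": {"targets": [[0.05, [-0.0005, 0, 0], 0], [0.05, [0, 0, 0], 0], [0.05, [0, 0, 0], 0]]}}

```text
clock: 13.4
position: [0.5038, -0.0028, 0.1018]
ee_rot: [0.701, -0.701, 0.095, -0.095]
contact_force: [0.8, -0.8, 0.4]
width: 0.0599
```

>>> {"method": "jog_arm", "body": {"targets": [[0.05, [-0.0005, 0, 0], 0], [0.05, [0, 0, 0], 0], [0.05, [0, 0, 0], 0]]}}

```text
clock: 13.78
position: [0.5033, -0.0028, 0.1018]
ee_rot: [0.701, -0.701, 0.095, -0.095]
contact_force: [0.1, -0.3, 0.1]
width: 0.0598
```

>>> {"method": "jog_arm", "body": {"targets": [[0.05, [-0.0005, 0, 0], 0], [0.05, [0, 0, 0], 0], [0.05, [0, 0, 0], 0]]}}

```text
clock: 14.15
position: [0.5028, -0.0028, 0.1018]
ee_rot: [0.701, -0.701, 0.095, -0.095]
contact_force: [-0.3, -0.3, -0.1]
width: 0.0602
```

>>> {"method": "jog_arm", "body": {"targets": [[0.05, [-0.0005, 0, 0], 0], [0.05, [0, 0, 0], 0], [0.05, [0, 0, 0], 0]]}}

```text
clock: 14.52
position: [0.5023, -0.0028, 0.1018]
ee_rot: [0.701, -0.701, 0.095, -0.095]
contact_force: [-0.4, -0.5, -0.2]
width: 0.0598
```

>>> {"method": "jog_arm", "body": {"targets": [[0.05, [-0.0005, 0, 0], 0], [0.05, [0, 0, 0], 0], [0.05, [0, 0, 0], 0]]}}

```text
clock: 14.9
position: [0.5018, -0.0028, 0.1018]
ee_rot: [0.701, -0.701, 0.095, -0.095]
contact_force: [-0.1, 0.0, -0.6]
width: 0.0604
```

>>> {"method": "jog_arm", "body": {"targets": [[0.05, [-0.0005, 0, 0], 0], [0.05, [0, 0, 0], 0], [0.05, [0, 0, 0], 0]]}}

```text
clock: 15.28
position: [0.5013, -0.0028, 0.1018]
ee_rot: [0.701, -0.701, 0.095, -0.095]
contact_force: [-0.9, 0.5, -0.8]
width: 0.0598
```

>>> {"method": "jog_arm", "body": {"targets": [[0.05, [-0.0005, 0, 0], 0], [0.05, [0, 0, 0], 0], [0.05, [0, 0, 0], 0]]}}

```text
clock: 15.65
position: [0.5008, -0.0028, 0.1018]
ee_rot: [0.701, -0.701, 0.095, -0.095]
contact_force: [0.1, 0.3, -0.6]
width: 0.0596
```

>>> {"method": "jog_arm", "body": {"targets": [[0.05, [-0.0005, 0, 0], 0], [0.05, [0, 0, 0], 0], [0.05, [0, 0, 0], 0]]}}

```text
clock: 16.02
position: [0.5003, -0.0028, 0.1018]
ee_rot: [0.701, -0.701, 0.095, -0.095]
contact_force: [0.4, -0.2, 0.1]
width: 0.0602
```

>>> {"method": "jog_arm", "body": {"targets": [[0.05, [-0.0005, 0, 0], 0], [0.05, [0, 0, 0], 0], [0.05, [0, 0, 0], 0]]}}

```text
clock: 16.4
position: [0.4998, -0.0028, 0.1018]
ee_rot: [0.701, -0.701, 0.095, -0.095]
contact_force: [-0.1, -0.2, -0.8]
width: 0.0599
```

>>> {"method": "jog_arm", "body": {"targets": [[0.05, [-0.0005, 0, 0], 0], [0.05, [0, 0, 0], 0], [0.05, [0, 0, 0], 0]]}}

```text
clock: 16.77
position: [0.4993, -0.0028, 0.1019]
ee_rot: [0.701, -0.701, 0.095, -0.095]
contact_force: [0.2, 0.7, -0.5]
width: 0.0599
```

>>> {"method": "jog_arm", "body": {"targets": [[0.05, [-0.001, 0, 0], 0], [0.05, [0, 0, 0], 0], [0.05, [0, 0, 0], 0]]}}

```text
clock: 17.15
position: [0.4987, -0.0028, 0.1019]
ee_rot: [0.701, -0.701, 0.095, -0.095]
contact_force: [1.4, -0.5, -0.9]
width: 0.0601
```

>>> {"method": "jog_arm", "body": {"targets": [[0.05, [-0.0005, 0, 0], 0], [0.05, [0, 0, 0], 0], [0.05, [0, 0, 0], 0]]}}

```text
clock: 17.52
position: [0.4982, -0.0028, 0.1019]
ee_rot: [0.701, -0.701, 0.095, -0.095]
contact_force: [2.0, -0.7, -1.5]
width: 0.0603
```

>>> {"method": "jog_arm", "body": {"targets": [[0.05, [-0.0005, 0, 0], 0], [0.05, [0, 0, 0], 0], [0.05, [0, 0, 0], 0]]}}

```text
clock: 17.9
position: [0.4978, -0.0028, 0.102]
ee_rot: [0.701, -0.701, 0.095, -0.096]
contact_force: [3.7, -0.2, -0.7]
width: 0.0599
```

>>> {"method": "jog_arm", "body": {"targets": [[0.05, [0.0044, 0, 0], 0], [0.05, [0, 0, 0], 0], [0.05, [0, 0.0015, 0], 0], [0.05, [0, 0, 0], 0], [0.05, [0, 0, 0], 0]]}}

```text
clock: 18.52
position: [0.5014, -0.0012, 0.1018]
ee_rot: [-0.701, 0.701, -0.095, 0.095]
contact_force: [0.4, 0.3, -0.1]
width: 0.0599
```

>>> {"method": "jog_arm", "body": {"targets": [[0.05, [0, 0.0005, 0], 0], [0.05, [0, 0, 0], 0], [0.05, [0, 0, 0], 0]]}}

```text
clock: 18.9
position: [0.5017, -0.0008, 0.1019]
ee_rot: [0.701, -0.701, 0.095, -0.095]
contact_force: [-0.7, 1.2, -0.9]
width: 0.0601
```

>>> {"method": "jog_arm", "body": {"targets": [[0.05, [0, 0.0005, 0], 0], [0.05, [0, 0, 0], 0], [0.05, [0, 0, 0], 0]]}}

```text
clock: 19.27
position: [0.5017, -0.0003, 0.1018]
ee_rot: [0.701, -0.701, 0.095, -0.095]
contact_force: [0.7, -0.8, 0.2]
width: 0.0599
```

>>> {"method": "jog_arm", "body": {"targets": [[0.05, [0, 0.0005, 0], 0], [0.05, [0, 0, 0], 0], [0.05, [0, 0, 0], 0]]}}

```text
clock: 19.65
position: [0.5017, 0.0002, 0.1018]
ee_rot: [0.701, -0.701, 0.095, -0.095]
contact_force: [0.0, 1.0, 0.0]
width: 0.0598
```

>>> {"method": "jog_arm", "body": {"targets": [[0.05, [0, 0.0005, 0], 0], [0.05, [0, 0, 0], 0], [0.05, [0, 0, 0], 0]]}}

```text
clock: 20.02
position: [0.5017, 0.0007, 0.1018]
ee_rot: [0.701, -0.701, 0.095, -0.095]
contact_force: [-0.4, -0.3, -0.1]
width: 0.0603
```

>>> {"method": "jog_arm", "body": {"targets": [[0.05, [0, 0.0005, 0], 0], [0.05, [0, 0, 0], 0], [0.05, [0, 0, 0], 0]]}}

```text
clock: 20.4
position: [0.5017, 0.0012, 0.1018]
ee_rot: [0.701, -0.701, 0.095, -0.095]
contact_force: [-0.5, -0.4, -0.2]
width: 0.0604
```

>>> {"method": "jog_arm", "body": {"targets": [[0.05, [0, 0.0005, 0], 0], [0.05, [0, 0, 0], 0], [0.05, [0, 0, 0], 0]]}}

```text
clock: 20.78
position: [0.5017, 0.0017, 0.1018]
ee_rot: [0.701, -0.701, 0.095, -0.095]
contact_force: [-0.4, 0.5, -0.2]
width: 0.0602
```

>>> {"method": "jog_arm", "body": {"targets": [[0.05, [0, 0.0005, 0], 0], [0.05, [0, 0, 0], 0], [0.05, [0, 0, 0], 0]]}}

```text
clock: 21.15
position: [0.5017, 0.0021, 0.1018]
ee_rot: [-0.701, 0.701, -0.095, 0.095]
contact_force: [0.8, -1.4, -0.7]
width: 0.0597
```

>>> {"method": "jog_arm", "body": {"targets": [[0.05, [0, 0.0005, 0], 0], [0.05, [0, 0, 0], 0], [0.05, [0, 0, 0], 0]]}}

```text
clock: 21.52
position: [0.5017, 0.0026, 0.1018]
ee_rot: [-0.701, 0.701, -0.095, 0.095]
contact_force: [0.2, -2.1, -1.2]
width: 0.0598
```

>>> {"method": "jog_arm", "body": {"targets": [[0.05, [0, -0.0063, 0], 0], [0.05, [0, 0, 0], 0], [0.05, [0, 0, 0], 0], [0.05, [0, 0, 0], 0]]}}

```text
clock: 22.02
position: [0.5016, -0.0035, 0.1018]
ee_rot: [0.701, -0.701, 0.095, -0.095]
contact_force: [-0.3, 0.0, -1.0]
width: 0.0603
```

>>> {"method": "jog_arm", "body": {"targets": [[0.05, [0, -0.0005, 0], 0], [0.05, [0, 0, 0], 0], [0.05, [0, 0, 0], 0]]}}

```text
clock: 22.4
position: [0.5017, -0.004, 0.1018]
ee_rot: [0.701, -0.701, 0.095, -0.095]
contact_force: [0.5, 0.5, -0.7]
width: 0.0597
```

>>> {"method": "jog_arm", "body": {"targets": [[0.05, [0, -0.0005, 0], 0], [0.05, [0, 0, 0], 0], [0.05, [0, 0, 0], 0]]}}

```text
clock: 22.78
position: [0.5017, -0.0044, 0.1018]
ee_rot: [0.701, -0.701, 0.095, -0.095]
contact_force: [-0.5, 1.6, -0.9]
width: 0.0598
```

>>> {"method": "jog_arm", "body": {"targets": [[0.05, [0, -0.0005, 0], 0], [0.05, [0, 0, 0], 0], [0.05, [0, 0, 0], 0]]}}

```text
clock: 23.15
position: [0.5017, -0.0049, 0.1018]
ee_rot: [0.701, -0.7, 0.095, -0.095]
contact_force: [-0.1, 2.3, 0.6]
width: 0.0601
```

>>> {"method": "jog_arm", "body": {"targets": [[0.05, [0, -0.0005, 0], 0], [0.05, [0, 0, 0], 0], [0.05, [0, 0, 0], 0]]}}

```text
clock: 23.52
position: [0.5017, -0.0053, 0.1018]
ee_rot: [0.701, -0.7, 0.095, -0.095]
contact_force: [-0.5, 3.9, 0.2]
width: 0.0601
```

>>> {"method": "jog_arm", "body": {"targets": [[0.05, [0, 0.0042, 0], 0], [0.05, [0, 0, 0], 0], [0.05, [0, 0, -0.001], 0], [0.05, [0, 0, -0.001], 0], [0.05, [0, 0, 0], 0], [0.05, [0, 0, 0], 0]]}}

```text
clock: 24.28
position: [0.5017, -0.0015, 0.0998]
ee_rot: [0.701, -0.701, 0.095, -0.095]
contact_force: [0.3, 0.6, -1.1]
width: 0.0601
```

>>> {"method": "jog_arm", "body": {"targets": [[0.05, [0, 0, -0.001], 0], [0.05, [0, 0, 0], 0], [0.05, [0, 0, 0], 0]]}}

```text
clock: 24.65
position: [0.5017, -0.0014, 0.0988]
ee_rot: [0.701, -0.701, 0.095, -0.095]
contact_force: [0.3, 0.7, -0.3]
width: 0.0604
```

>>> {"method": "jog_arm", "body": {"targets": [[0.05, [0, 0, -0.001], 0], [0.05, [0, 0, 0], 0], [0.05, [0, 0, 0], 0]]}}

```text
clock: 25.02
position: [0.5017, -0.0014, 0.0978]
ee_rot: [0.701, -0.701, 0.095, -0.095]
contact_force: [-0.2, 0.6, -0.1]
width: 0.0597
```

>>> {"method": "jog_arm", "body": {"targets": [[0.05, [0, 0, -0.001], 0], [0.05, [0, 0, 0], 0], [0.05, [0, 0, 0], 0]]}}

```text
clock: 25.4
position: [0.5017, -0.0014, 0.0968]
ee_rot: [0.701, -0.701, 0.095, -0.095]
contact_force: [0.1, -0.0, -0.2]
width: 0.06
```

>>> {"method": "jog_arm", "body": {"targets": [[0.05, [0, 0, -0.0005], 0], [0.05, [0, 0, 0], 0], [0.05, [0, 0, 0], 0]]}}

```text
clock: 25.78
position: [0.5017, -0.0014, 0.0963]
ee_rot: [0.701, -0.701, 0.095, -0.095]
contact_force: [0.4, 0.3, 0.2]
width: 0.06
```

>>> {"method": "jog_arm", "body": {"targets": [[0.05, [0, 0, -0.0005], 0], [0.05, [0, 0, 0], 0], [0.05, [0, 0, 0], 0]]}}

```text
clock: 26.15
position: [0.5017, -0.0013, 0.0958]
ee_rot: [0.701, -0.701, 0.095, -0.095]
contact_force: [0.2, 0.4, 0.3]
width: 0.0599
```

>>> {"method": "jog_arm", "body": {"targets": [[0.05, [0, 0, -0.0005], 0], [0.05, [0, 0, 0], 0], [0.05, [0, 0, 0], 0]]}}

```text
clock: 26.52
position: [0.5017, -0.0014, 0.0953]
ee_rot: [0.701, -0.701, 0.095, -0.095]
contact_force: [-1.1, 0.3, -0.6]
width: 0.0599
```

>>> {"method": "jog_arm", "body": {"targets": [[0.05, [0, 0, -0.0005], 0], [0.05, [0, 0, 0], 0], [0.05, [0, 0, 0], 0]]}}

```text
clock: 26.9
position: [0.5018, -0.0014, 0.0951]
ee_rot: [0.701, -0.701, 0.095, -0.095]
contact_force: [-1.8, -0.3, 3.2]
width: 0.0597
```

>>> {"method": "jog_arm", "body": {"targets": [[0.05, [-0.0003, 0, 0], 0], [0.05, [0, 0, 0], 0], [0.05, [0, 0, 0], 0]]}}

```text
clock: 27.28
position: [0.5017, -0.0014, 0.095]
ee_rot: [0.701, -0.701, 0.095, -0.095]
contact_force: [-0.6, 0.3, 3.6]
width: 0.0598
```

>>> {"method": "jog_arm", "body": {"targets": [[0.05, [-0.0003, 0, 0], 0], [0.05, [0, 0, 0], 0], [0.05, [0, 0, 0], 0]]}}

```text
clock: 27.65
position: [0.5015, -0.0014, 0.095]
ee_rot: [0.701, -0.701, 0.095, -0.095]
contact_force: [0.2, 0.2, 4.1]
width: 0.0602
```

>>> {"method": "jog_arm", "body": {"targets": [[0.05, [-0.0003, 0, 0], 0], [0.05, [0, 0, 0], 0], [0.05, [0, 0, 0], 0]]}}

```text
clock: 28.02
position: [0.5012, -0.0013, 0.095]
ee_rot: [0.701, -0.701, 0.095, -0.095]
contact_force: [2.1, 1.2, 2.6]
width: 0.06
```

>>> {"method": "jog_arm", "body": {"targets": [[0.05, [0, 0, -0.0005], 0], [0.05, [0, 0, 0], 0], [0.05, [0, 0, 0], 0]]}}

```text
clock: 28.4
position: [0.5013, -0.0014, 0.0946]
ee_rot: [0.701, -0.701, 0.095, -0.096]
contact_force: [2.2, 1.2, 5.6]
width: 0.0599
```

>>> {"method": "jog_arm", "body": {"targets": [[0.05, [0.0003, -0.0001, -0.0003], 0], [0.05, [0, 0, 0], 0], [0.05, [0, 0, 0], 0]]}}

```text
clock: 28.78
position: [0.5014, -0.0014, 0.0945]
ee_rot: [0.701, -0.701, 0.095, -0.095]
contact_force: [1.1, 0.3, 6.5]
width: 0.06
```

>>> {"method": "jog_arm", "body": {"targets": [[0.05, [0, 0, -0.0003], 0], [0.05, [0, 0, 0], 0], [0.05, [0, 0, 0], 0]]}}

```text
clock: 29.15
position: [0.5014, -0.0014, 0.0943]
ee_rot: [0.701, -0.701, 0.095, -0.095]
contact_force: [1.6, 2.0, 8.3]
width: 0.06
```

>>> {"method": "jog_arm", "body": {"targets": [[0.05, [0, 0, -0.0004], 0], [0.05, [0, 0, 0], 0], [0.05, [0, 0, 0], 0]]}}

```text
clock: 29.52
position: [0.5015, -0.0014, 0.094]
ee_rot: [0.701, -0.701, 0.095, -0.096]
contact_force: [1.0, 0.8, 8.3]
width: 0.06
```

```bash
python3 - <<'E'
from h import *
st();a,d=get_image('scene');st();b,d=get_image('side');st();w,d=get_image('wrist')
def crop(im,u,v,r=35,s=390): return cv2.resize(im[v-r:v+r,u-r:u+r],(s,s),interpolation=cv2.INTER_CUBIC)
save('c6',np.hstack([crop(a,349,245),crop(b,296,253)]));save('wrist6',w)
E
```

```text
t 29.52 pos [ 0.5015 -0.0014  0.094 ] F [1.03 0.78 8.26] M [ 0.221 -0.246 -0.06 ] w 0.06
t 29.57 pos [ 0.5015 -0.0014  0.0941] F [0.56 1.85 8.22] M [ 0.208 -0.223  0.032] w 0.06
t 29.62 pos [ 0.5015 -0.0014  0.0941] F [0.05 0.19 7.46] M [ 0.165 -0.166  0.026] w 0.0598
```

View pics/c6.png

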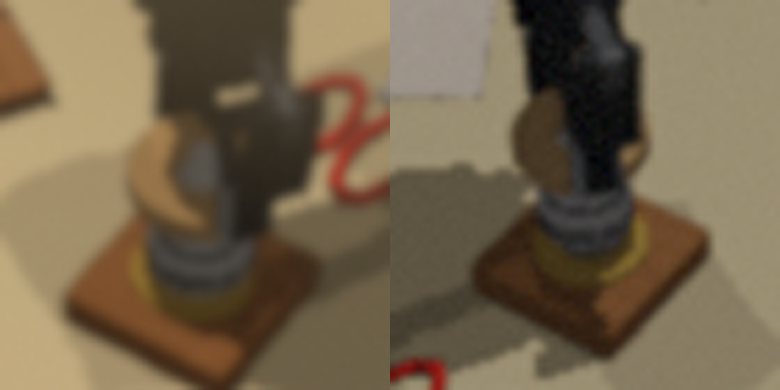

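View pics/wrist6.png

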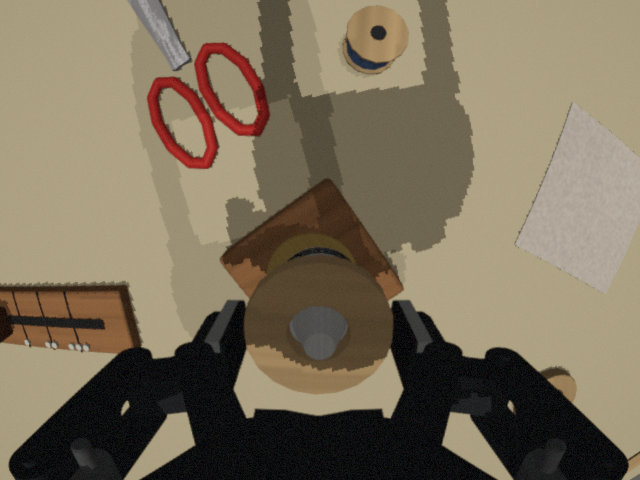

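>>> {"method": "jog_arm", "body": {"targets": [[0.05, [0.0002, 0.0002, 0], 0], [0.05, [0, 0, 0], 0]], "force": 60}}

```text
clock: 29.92
position: [0.5016, -0.0014, 0.0941]
ee_rot: [-0.701, 0.701, -0.095, 0.095]
contact_force: [0.3, 0.5, 9.5]
width: 0.0595
```

```bash
python3 - <<'E'
from h import *
st();get_image('side');st();get_image('side');st()
E
```

```text
t 29.93 pos [ 0.5016 -0.0014  0.0941] F [0.34 0.5  9.49] M [ 0.059 -0.139  0.017] w 0.0595
t 29.98 pos [ 0.5016 -0.0013  0.0941] F [0.69 0.61 8.95] M [ 0.054 -0.174  0.069] w 0.0591
t 30.02 pos [ 0.5016 -0.0014  0.0941] F [0.27 1.56 9.11] M [ 0.117 -0.056  0.031] w 0.0593
```

>>> {"method": "jog_arm", "body": {"targets": [[0.05, [0.0001, 0.0001, -0.0003], 0], [0.05, [0, 0, 0], 0], [0.05, [0, 0, 0], 0], [0.05, [0, 0, 0], 0]]}}

```text
clock: 30.52
position: [0.5016, -0.0013, 0.094]
ee_rot: [-0.701, 0.701, -0.095, 0.095]
contact_force: [-0.9, -0.7, 9.5]
width: 0.0594
```

```bash
python3 - <<'E'
from h import *
st();get_image('side');st();get_image('side');st();get_image('wrist');st();get_image('wrist');st()
E
```

```text
t 30.52 pos [ 0.5016 -0.0013  0.094 ] F [-0.86 -0.71  9.5 ] M [ 0.011 -0.119  0.018] w 0.0594
t 30.57 pos [ 0.5016 -0.0014  0.094 ] F [ 0.84 -0.08 10.13] M [ 0.127 -0.14   0.012] w 0.0591
t 30.62 pos [ 0.5016 -0.0014  0.094 ] F [ 0.9   0.23 10.31] M [ 0.049 -0.053  0.019] w 0.059
t 30.68 pos [ 0.5017 -0.0014  0.094 ] F [-0.68  0.13  9.4 ] M [ 0.079 -0.134  0.023] w 0.0595
t 30.73 pos [ 0.5017 -0.0013  0.094 ] F [0.13 0.54 9.64] M [ 0.076 -0.141  0.023] w 0.0593
```

>>> {"method": "jog_arm", "body": {"targets": [[0.05, [0, 0, 0.0007], 0], [0.064, [0, 0, 0], 0], [0.068, [0, 0, 0], 0], [0.075, [0, 0, 0], 0], [0.075, [0, 0, 0], 0]]}}

```text
clock: 31.35
position: [0.5009, -0.0012, 0.0933]
ee_rot: [0.701, -0.701, 0.096, -0.095]
contact_force: [0.5, 0.3, 0.1]
width: 0.0749
```

```bash
python3 - <<'E'
from h import *
st();w,d=get_image('wrist');save('wrist7',w)
E
```

```text
t 31.35 pos [ 0.5009 -0.0012  0.0933] F [0.53 0.3  0.12] M [ 0.025 -0.051  0.   ] w 0.0749
```

View pics/wrist7.png

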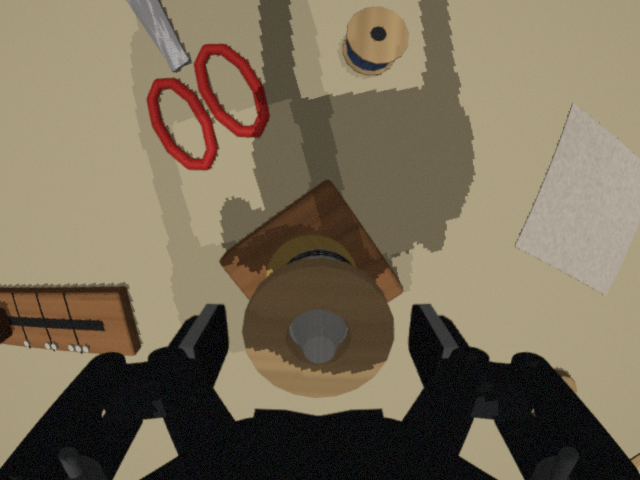

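Ring is free of the fingers and looks level on the mandrel, fingers clear at columns 225 and 415. Next I rise and look at the ring from outside.

>>> {"method": "jog_arm", "body": {"targets": [[0.08, [0, 0, 0.02], 0], [0.08, [0, 0, 0.04], 0], [0.08, [0, 0, 0.05], 0], [0.08, [0.03, -0.01, 0], 0], [0.08, [0.03, -0.01, 0], 0], [0.08, [0, 0, 0], 0]]}}

```text
clock: 32.15
position: [0.5632, -0.0219, 0.2035]
ee_rot: [-0.701, 0.701, -0.095, 0.096]
contact_force: [-0.0, -0.5, 0.2]
width: 0.0804
```

```bash
python3 - <<'E'
from h import *
st();m=camera_model('wrist');w,d=get_image('wrist');st();a,_=get_image('scene');b,db=get_image('side')
def crop(im,u,v,r=35,s=390): return cv2.resize(im[v-r:v+r,u-r:u+r],(s,s),interpolation=cv2.INTER_CUBIC)
save('c8',np.hstack([crop(a,349,245),crop(b,296,253)]));save('wrist8',w)
import pickle;pickle.dump((m,w,d),open('w8.pkl','wb'))
P=cloud('side',db);q=P[(np.hypot(P[...,0]-.5017,P[...,1]+.0013)<.03)&(np.hypot(P[...,0]-.5017,P[...,1]+.0013)>.017)&(P[...,2]>.083)]
A=np.c_[q[:,:2]-[.5017,-.0013],np.ones(len(q))];c=np.linalg.lstsq(A,q[:,2],rcond=None)[0];print('side ring top plane',len(q),c)
R=rectify(m,w,.46,.545,-.045,.04,.091,.00025);save('rect8',cv2.resize(R,None,fx=1.7,fy=1.7))
for r in silhouettes('ring_a','wrist'):
    mk=r['mask'].astype(np.uint8);C,h=cv2.findContours(mk,cv2.RETR_CCOMP,cv2.CHAIN_APPROX_NONE)
    for k in C:
        if len(k)>40: print(round(r['score'],2),[np.round(x,1) for x in cv2.fitEllipse(np.array([fray(m,u,v,.091)[:2]*1000 for u,v in k[:,0]],np.float32))])
E
```

```text
t 32.15 pos [ 0.5632 -0.0219  0.2035] F [-0.03 -0.52  0.17] M [-0.037  0.073  0.006] w 0.0804
t 32.2 pos [ 0.5615 -0.0214  0.2032] F [-1.12 -0.37  0.53] M [0.016 0.016 0.008] w 0.0802
side ring top plane 684 [8.06849022 1.13841146 0.22477863]
0.93 [array([504.4,  -1.7]), array([59.6, 60.3]), np.float64(89.8)]
0.93 [array([504.2,  -1.7]), array([24. , 24.6]), np.float64(140.6)]
0.67 [array([628.5, 112.8]), array([45.8, 50.4]), np.float64(129.0)]
0.67 [array([628. , 112.5]), array([18.5, 22.3]), np.float64(35.0)]
0.63 [array([647.8, -96.1]), array([44.9, 49.5]), np.float64(56.9)]
0.63 [array([647.3, -95.6]), array([24.5, 27.5]), np.float64(152.6)]
0.2 [array([517. ,  28.7]), array([ 8.2, 16.4]), np.float64(70.6)]
0.2 [array([504. ,  -1.9]), array([22.7, 23. ]), np.float64(115.2)]
0.2 [array([504.6,  -0.8]), array([69.4, 75.4]), np.float64(141.0)]
```

View pics/c8.png

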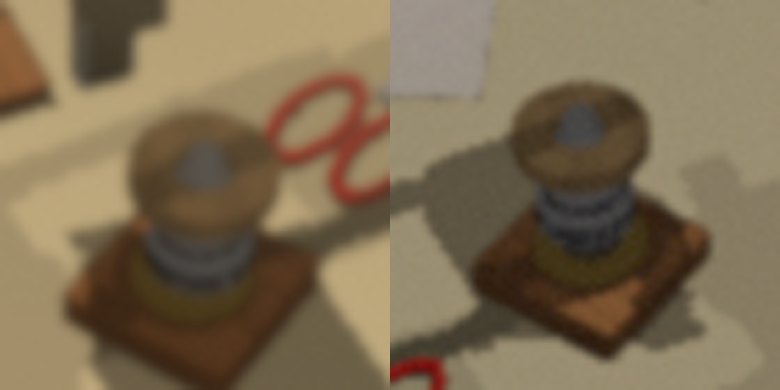

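View pics/rect8.png

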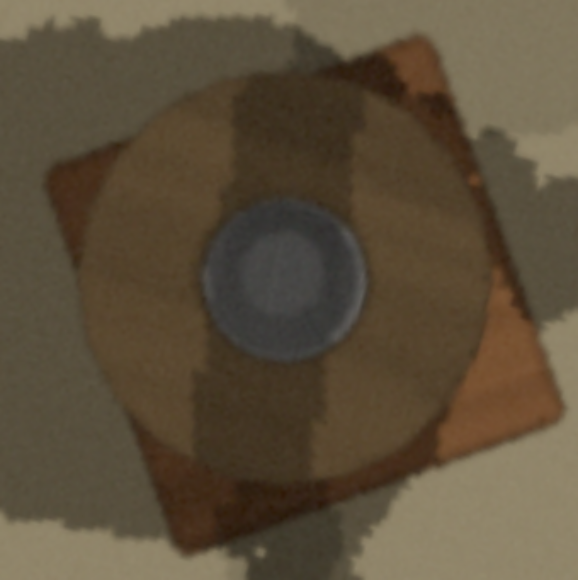

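View pics/wrist8.png

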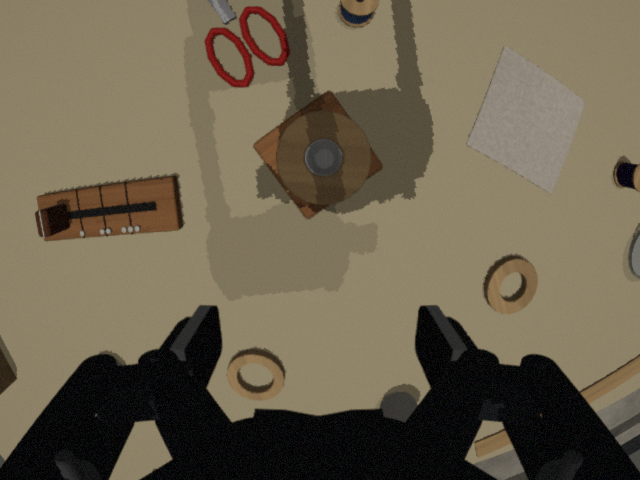

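>>> {"method": "jog_arm", "body": {"targets": [[0.06, [0, -0.04, 0], 0.052], [0.06, [0, -0.05, 0], 0], [0.06, [0, -0.05, 0], 0], [0.06, [-0.005, -0.05, 0], 0], [0.06, [-0.005, -0.04, 0], 0], [0.06, [0, -0.01, 0], 0], [0.06, [0, 0, 0], 0]]}}

```text
clock: 33.22
position: [0.5509, -0.2608, 0.2036]
ee_rot: [0.703, -0.702, 0.077, -0.077]
contact_force: [1.2, -0.3, -1.1]
width: 0.06
```

```bash
python3 - <<'E'
from h import *
s=st();print(Rq(s['ee_rot']).round(3)[:,2])
m=camera_model('wrist');w,d=get_image('wrist');st();b,db=get_image('side');sc,ds=get_image('scene')
P=cloud('side',db)
for n,P in (('side',cloud('side',db)),('scene',cloud('scene',ds))):
    rr=np.hypot(P[...,0]-.503,P[...,1]+.0013);q=P[(rr<.029)&(rr>.015)&(P[...,2]>.086)&(P[...,2]<.1)]
    A=np.c_[q[:,:2]-[.503,-.0013],np.ones(len(q))];c=np.linalg.lstsq(A,q[:,2],rcond=None)[0];print(n,'ring top',len(q),c.round(4))
save('wrist9',w)
R=rectify(m,w,.44,.54,-.32,-.12,.014,.0005);save('rect9',cv2.resize(R,None,fx=2,fy=2))
R=rectify(m,w,.44,.54,-.32,-.22,.05,.00025);save('rect9b',cv2.resize(R,None,fx=1.4,fy=1.4))
E
```

```text
t 33.23 pos [ 0.5509 -0.2608  0.2036] F [ 1.17 -0.31 -1.09] M [ 0.057  0.031 -0.022] w 0.06
[0.217 0.976 0.001]
t 33.27 pos [ 0.5511 -0.26    0.2037] F [-0.06  0.79 -0.39] M [0.023 0.015 0.025] w 0.0602
side ring top 221 [0.004  0.0139 0.0919]
scene ring top 299 [-0.0139 -0.0066  0.0911]
```

View pics/wrist9.png

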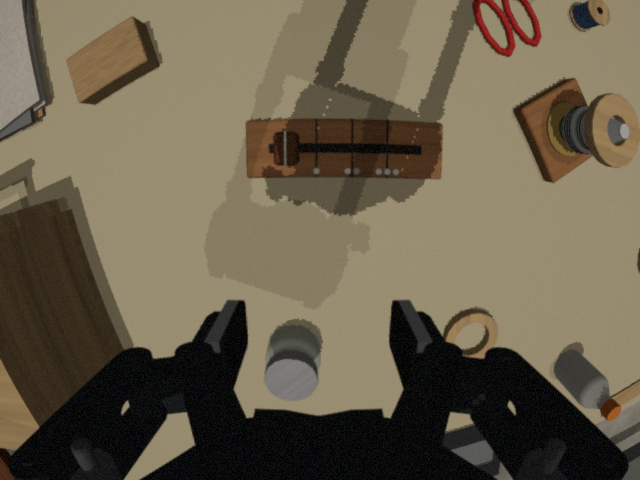

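View pics/rect9.png

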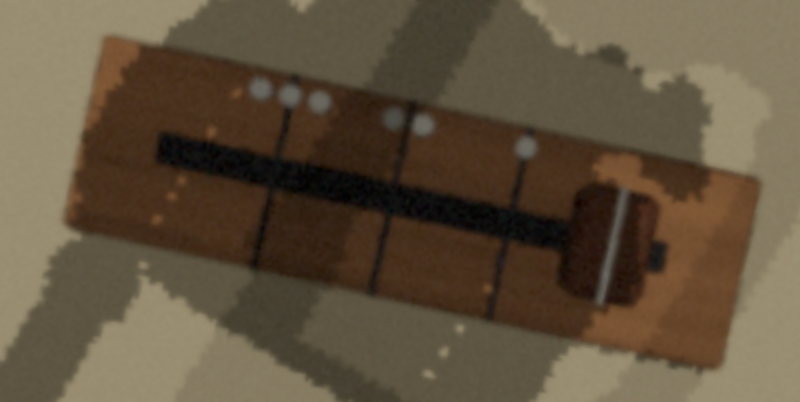

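View pics/rect9b.png

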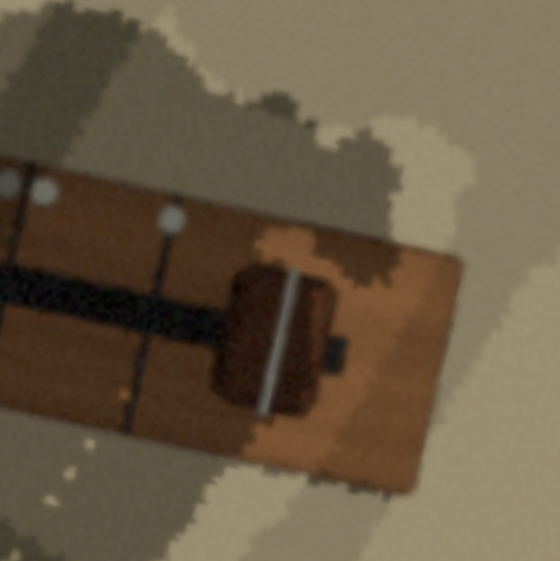

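>>> {"method": "jog_arm", "body": {"targets": [[0.06, [-0.037, -0.004, 0], 0], [0.06, [-0.037, -0.005, -0.03], 0], [0.06, [0, 0, -0.04], 0], [0.06, [0, 0, -0.04], 0], [0.06, [0, 0, -0.025], 0], [0.06, [0, 0, 0], 0], [0.06, [0, 0, 0], 0]], "force": 20}}

```text
clock: 34.25
position: [0.4783, -0.27, 0.0698]
ee_rot: [-0.703, 0.703, -0.076, 0.077]
contact_force: [0.0, 0.1, -0.4]
width: 0.0604
```

```bash
python3 - <<'E'
from h import *
s=st();w,d=get_image('wrist');st();save('wrist10',w)
E
```

```text
t 34.25 pos [ 0.4783 -0.27    0.0698] F [ 0.01  0.08 -0.4 ] M [-0.037  0.041 -0.082] w 0.0604
t 34.3 pos [ 0.4785 -0.2703  0.0701] F [ 0.25 -0.16  0.34] M [-0.011  0.026 -0.039] w 0.0601
```

View pics/wrist10.png

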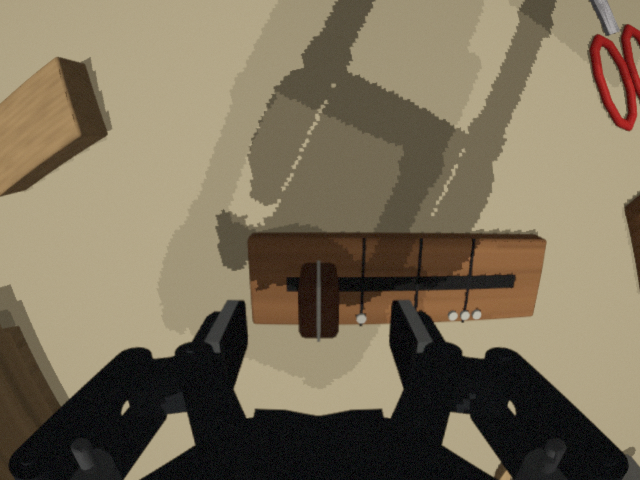

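>>> {"method": "jog_arm", "body": {"targets": [[0.06, [-0.001, 0, -0.013], 0], [0.06, [0, 0.001, -0.013], 0], [0.06, [0, 0, 0], 0], [0.035, [0, 0, 0], 0], [0.026, [0, 0, 0], 0], [0.026, [0, 0, 0], 0]]}}

```text
clock: 35.05
position: [0.4766, -0.2694, 0.043]
ee_rot: [-0.703, 0.703, -0.077, 0.077]
contact_force: [-0.2, -1.0, 0.4]
width: 0.0259
```

>>> {"method": "jog_arm", "body": {"targets": [[0.014, [0, 0, 0], 0], [0.014, [0, 0, 0], 0], [0.014, [0, 0, 0], 0], [0.014, [0, 0, 0], 0]]}}

```text
clock: 35.55
position: [0.4765, -0.2693, 0.043]
ee_rot: [-0.703, 0.703, -0.077, 0.077]
contact_force: [-0.6, -0.4, 5.2]
width: 0.0176
```

>>> {"method": "jog_arm", "body": {"targets": [[0.014, [0.001, 0.0046, 0.0005], 0], [0.014, [0.001, 0.0046, 0], 0], [0.014, [0.001, 0.0046, 0], 0], [0.014, [0.001, 0.0046, 0], 0], [0.014, [0.001, 0.0044, 0], 0], [0.014, [0, 0, 0], 0], [0.014, [0, 0, 0], 0]]}}

```text
clock: 36.42
position: [0.4817, -0.2458, 0.0431]
ee_rot: [0.703, -0.702, 0.077, -0.077]
contact_force: [3.7, 0.5, -3.1]
width: 0.0176
```

```bash
python3 - <<'E'
from h import *
s=st();w,d=get_image('wrist');st();save('wrist11',w)
b,_=get_image('side');save('s11',cv2.resize(b[285:365,300:400],(750,600),interpolation=cv2.INTER_CUBIC))
E
```

```text
t 36.42 pos [ 0.4817 -0.2458  0.0431] F [ 3.67  0.48 -3.14] M [ 0.145 -0.493  0.031] w 0.0176
t 36.48 pos [ 0.4816 -0.2459  0.0431] F [ 3.94  0.99 -3.62] M [ 0.142 -0.498  0.02 ] w 0.0175
```

View pics/wrist11.png

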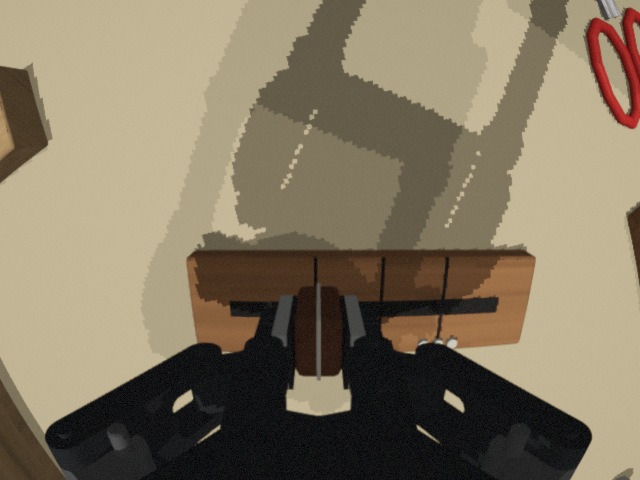

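>>> {"method": "jog_arm", "body": {"targets": [[0.022, [0, 0, 0], 0], [0.03, [0, 0, 0], 0], [0.05, [0, 0, 0], 0], [0.06, [0, 0, 0], 0], [0.06, [0, 0, 0.03], 0], [0.06, [0, 0, 0.045], 0], [0.06, [0.035, -0.004, 0.045], 0], [0.06, [0.035, -0.004, 0.045], 0], [0.06, [0, 0, 0], 0], [0.06, [0, 0, 0], 0]]}}

```text
clock: 37.78
position: [0.5503, -0.2538, 0.2073]
ee_rot: [0.703, -0.703, 0.078, -0.076]
contact_force: [-0.9, 1.0, -0.1]
width: 0.0602
```

```bash
python3 - <<'E'
from h import *
s=st();m=camera_model('wrist');w,d=get_image('wrist');st();save('wrist12',w)
R=rectify(m,w,.44,.54,-.30,-.20,.014,.00025);save('r12',cv2.resize(R,None,fx=1.4,fy=1.4))
R=rectify(m,w,.44,.54,-.30,-.20,.05,.00025);save('r12b',cv2.resize(R,None,fx=1.4,fy=1.4))
a,_=get_image('scene');b,_=get_image('side')
def crop(im,u,v,r=35,s=390): return cv2.resize(im[v-r:v+r,u-r:u+r],(s,s),interpolation=cv2.INTER_CUBIC)
save('c12',np.hstack([crop(a,300,205),crop(b,346,325)]))
E
```

```text
t 37.77 pos [ 0.5503 -0.2538  0.2073] F [-0.92  0.99 -0.06] M [ 0.014 -0.005  0.01 ] w 0.0602
t 37.83 pos [ 0.5497 -0.2536  0.2066] F [-0.98 -0.52  0.04] M [-0.009  0.066  0.009] w 0.0599
```

View pics/r12.png

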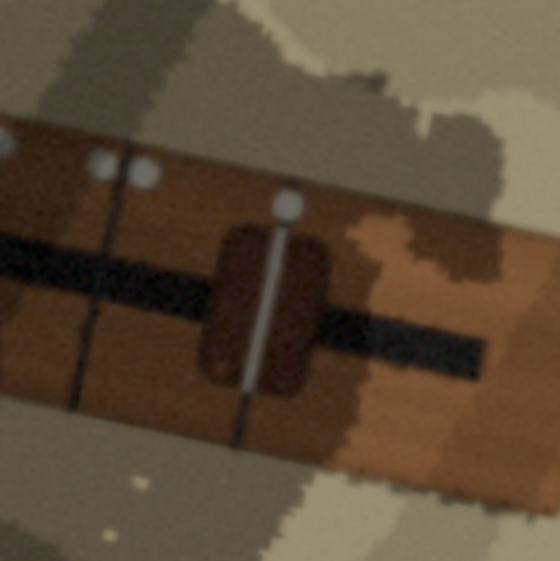

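View pics/r12b.png

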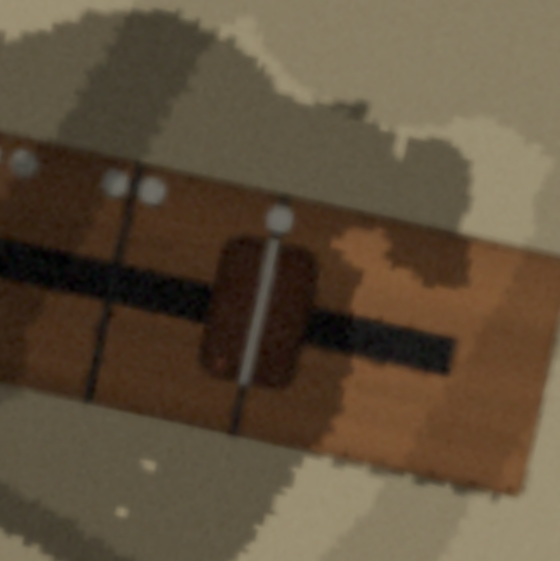

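View pics/c12.png

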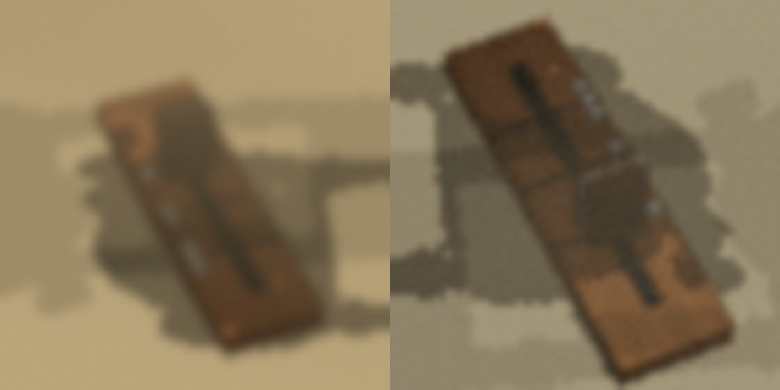

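>>> {"method": "jog_arm", "body": {"targets": [[0.06, [0, -0.013, 0], 0], [0.06, [0, 0, 0], 0], [0.06, [0, 0, 0], 0], [0.06, [0, 0, 0], 0]]}}

```text
clock: 38.42
position: [0.5513, -0.2673, 0.2081]
ee_rot: [0.703, -0.703, 0.077, -0.077]
contact_force: [0.1, -0.7, -0.1]
width: 0.0599
```

```bash
python3 - <<'E'
from h import *
s=st();m=camera_model('wrist');w,d=get_image('wrist');st();print(m['world_from_camera'][:3,3])
R=rectify(m,w,.44,.54,-.30,-.20,.014,.00025);save('r13',cv2.resize(R,None,fx=1.4,fy=1.4))
R2=rectify(m,w,.44,.54,-.30,-.20,.05,.00025)
# subpixel: white line in R2, black in R
g=R.astype(float).mean(2);g2=R2.astype(float).mean(2)
for v in list(range(125,140,5))+list(range(296,312,5)):
    print(v,np.argmin(g[v,150:240])+150)
for v in range(180,265,10): print('w',v,np.argmax(g2[v,150:220])+150)
E
```

```text
t 38.42 pos [ 0.5513 -0.2673  0.2081] F [ 0.07 -0.7  -0.06] M [ 0.056  0.026 -0.018] w 0.0599
t 38.48 pos [ 0.5513 -0.2673  0.2082] F [-0.15  0.48  0.25] M [-0.017  0.035  0.04 ] w 0.06
[ 0.48215442 -0.25168507  0.33364385]
125 173
130 211
135 229
296 171
301 170
306 169
311 168
w 180 196
w 190 191
w 200 189
w 210 187
w 220 184
w 230 182
w 240 180
w 250 178
w 260 176
```

View pics/r13.png

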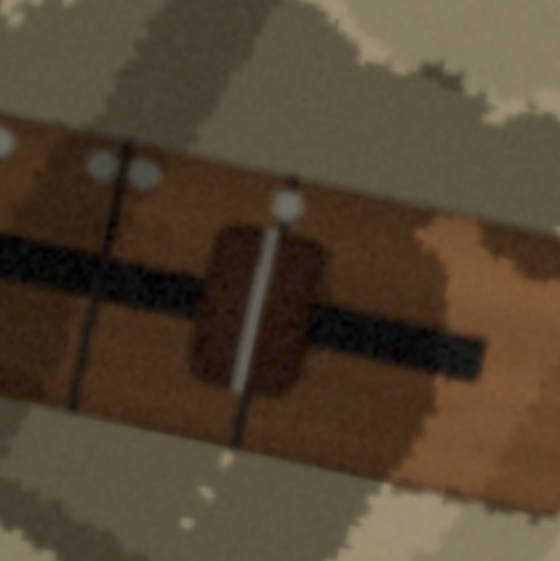

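>>> {"method": "jog_arm", "body": {"targets": [[0.06, [-0.035, 0.0115, 0], 0], [0.06, [-0.035, 0.01, -0.03], 0], [0.06, [0, 0, -0.04], 0], [0.06, [0, 0, -0.04], 0], [0.06, [0, 0, -0.03], 0], [0.06, [0, 0, -0.023], 0], [0.06, [0, 0, 0], 0], [0.06, [0, 0, 0], 0]]}}

```text
clock: 39.48
position: [0.4821, -0.2462, 0.0461]
ee_rot: [-0.703, 0.703, -0.076, 0.077]
contact_force: [0.2, -0.1, -0.1]
width: 0.06
```

>>> {"method": "jog_arm", "body": {"targets": [[0.035, [0, 0, 0], 0], [0.026, [0, 0, 0], 0], [0.014, [0, 0, 0], 0], [0.014, [0, 0, 0], 0], [0.014, [0, 0, 0], 0], [0.014, [0, 0, 0], 0]]}}

```text
clock: 40.22
position: [0.4817, -0.2461, 0.046]
ee_rot: [-0.703, 0.703, -0.076, 0.077]
contact_force: [0.4, 0.1, 5.6]
width: 0.0174
```

>>> {"method": "jog_arm", "body": {"targets": [[0.014, [-0.0002, -0.0009, 0], 0], [0.014, [0, 0, 0], 0], [0.014, [0, 0, 0], 0]]}}

```text
clock: 40.6
position: [0.4816, -0.2468, 0.046]
ee_rot: [-0.703, 0.703, -0.077, 0.077]
contact_force: [-0.1, 1.2, 5.3]
width: 0.0171
```

>>> {"method": "jog_arm", "body": {"targets": [[0.022, [0, 0, 0], 0], [0.03, [0, 0, 0], 0], [0.05, [0, 0, 0], 0], [0.06, [0, 0, 0], 0], [0.06, [0, 0, 0.03], 0], [0.06, [0, 0, 0.045], 0], [0.06, [0.035, -0.008, 0.045], 0], [0.06, [0.035, -0.008, 0.045], 0], [0.06, [0, 0, 0], 0], [0.06, [0, 0, 0], 0]]}}

```text
clock: 41.85
position: [0.5502, -0.2622, 0.2092]
ee_rot: [0.703, -0.703, 0.078, -0.076]
contact_force: [-0.5, -0.3, -0.1]
width: 0.0601
```

```bash
python3 - <<'E'
from h import *
s=st();m=camera_model('wrist');w,d=get_image('wrist');st();print(m['world_from_camera'][:3,3]);save('wrist14',w)
R=rectify(m,w,.44,.54,-.30,-.20,.014,.00025);R2=rectify(m,w,.44,.54,-.30,-.20,.05,.00025)
save('r14',np.hstack([R,R2]))
g=R.astype(float).mean(2);g2=R2.astype(float).mean(2)
for v in range(296,315,4): print(v,np.argmin(g[v,150:240])+150)
for v in range(180,265,10): print('w',v,np.argmax(g2[v,150:220])+150)
a,_=get_image('scene');b,_=get_image('side');save('scene14',a)
def crop(im,u,v,r=35,s=390): return cv2.resize(im[v-r:v+r,u-r:u+r],(s,s),interpolation=cv2.INTER_CUBIC)
save('c14',np.hstack([crop(a,349,245),crop(b,296,253)]))
E
```

```text
t 41.85 pos [ 0.5502 -0.2622  0.2092] F [-0.48 -0.3  -0.1 ] M [0.027 0.028 0.038] w 0.0601
t 41.9 pos [ 0.5495 -0.2619  0.2085] F [-0.32 -0.11 -0.49] M [0.025 0.006 0.011] w 0.0599
[ 0.48128293 -0.24669895  0.33484926]
296 172
300 171
304 170
308 169
312 168
w 180 198
w 190 195
w 200 193
w 210 191
w 220 189
w 230 186
w 240 184
w 250 182
w 260 180
```

View pics/r14.png

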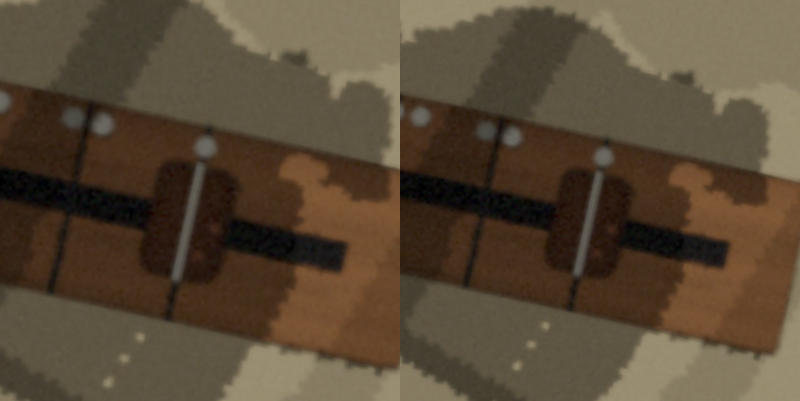

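View pics/c14.png

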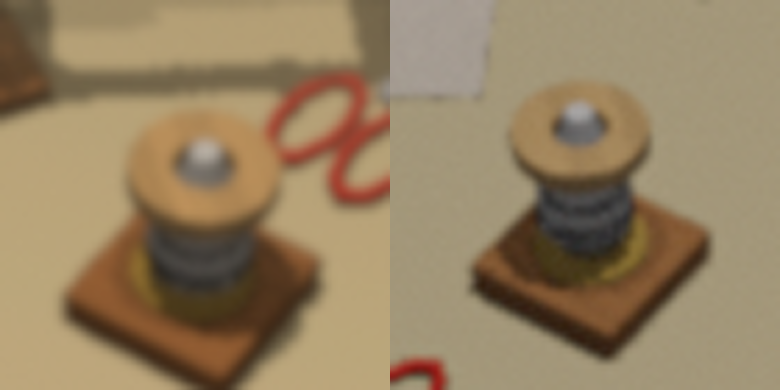

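View pics/scene14.png

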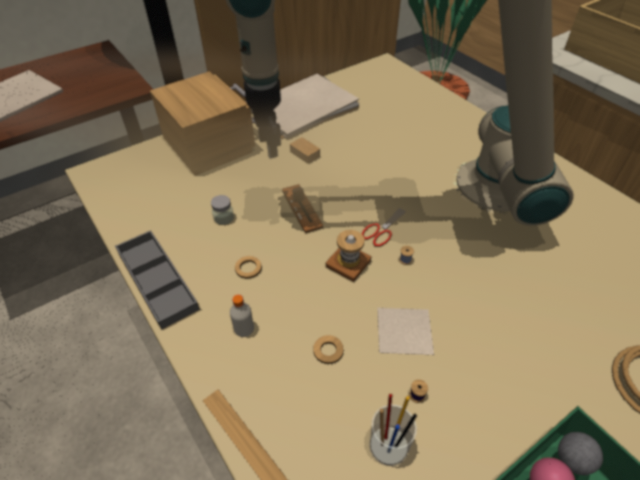

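The marker's white line is now on the one-pin line to within about 0.3 mm. The ring sits level on the top shoulder, at scene (350,240), and nothing else has moved. I'm handing in.

```bash
python3 -c "
from h import *
print(sign_off());st()"
```

```text
the job is handed in; nothing more can be done
None
the job is handed in; nothing more can be done
```

The ring from the white card is seated on the mandrel's top shoulder, and the marker is on the one-pin line. I handed the job in at about 42 s.

- **Ring:** It measured about 24 mm in the bore, so it is the 25 mm one. I found the mandrel's axis by touching it on four sides. The ring met the shoulder about 79 mm above the table, where the top shoulder should be. I pressed with about 10 N (readings 9.4–10.3), well below 16 N in every reading, then released it. Afterwards the depth data showed its top level to within 1° at about 91.5 mm. It also looked level and centred in the camera pictures.
- **Marker:** One band lies below the top shoulder. The first slide ended about 1 mm past the one-pin line, so I moved the marker back. The last picture puts it within about 0.3 mm of the line.
- **Disagreements:** The wrist camera read positions about 2.5 mm further out in x than touch did, so I went by touch for the fit. I did not count the bands in a picture; the one-pin choice rests on the bore size and the felt height.
- **Everything else:** In the final scene picture the other two rings, the card and the bystanders looked unmoved, and the robot was touching nothing.

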